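# Cramp up the glued caddy

## Robot

A 7-joint arm with a two-finger parallel gripper is mounted at the origin on the work surface. World frame = base frame: x ahead of the robot, y to its left, z up, the work surface at z = 0. Lengths are in m, angles in rad, forces in N, time in s.
With the tool pointing down it reaches from about 0.35 to 0.9 m from the base axis. Payload 19.9 kg.
Tool frame: the origin (TCP) lies at the very end of the fingers, on their centre line; the grasp point (between the pads) lies 19 mm behind it; z points along the fingers, y is the direction in which the jaws open and shut (so a half turn about z gives the same grasp; the last joint's range is limited). The gripper opens to 94 mm and grips with 3 to 60 N. Pads are 16 mm wide; open, the fingers measure 119 mm over their backs; the gripper's body (75 mm by 177 mm) begins 78 mm behind the grasp point.
Start: joints at [1.282, 0.417, -0.01, 1.614, 0.005, 1.111, -0.053], TCP at [0.153, -0.606, 0.205] pointing down, gripper open.
Joint ranges: [-2.81, 2.81], [-0.39, 2.02], [-1.27, 1.25], [0.06, 2.57], [-1.19, 4.33], [0.19, 2], [-2.82, 2.82]. Speed limits (rad/s): [1.89, 1.89, 2.39, 2.39, 3.01, 3.01, 3.01].

## Interface

Orientations are given as [roll, pitch, yaw] about the fixed x, y, z axes, in that order (R = Rz(yaw) Ry(pitch) Rx(roll)).
In Python, from workcell import get_obs, read_camera, camera_info, sign_off gives the robot as it stands.
- The arm moves only by the tool apply_moves, never from a script. Its argument "increments" is a list of rows, each a list of 4 numbers: the shift along the tool's x, y, z in mm, then the turn about the tool's z in rad. In form: [[tx, ty, tz, twist], ...]. A call has 1 to 20 rows; each row shifts and turns the commanded pose from where the row before left it, along the tool's axes as they then stand; what a row does not reach is not made up. A row lasts 1/8 s, in which the tool goes at most 62.5 mm and 10.7 degrees, less where a joint would pass 70% of its speed; a pose out of reach is approached as far as the arm can. A call is refused whole if a number of a shift passes 62.5 or a number of a turn 0.188, either way. A call with a gripper value outside its range is refused whole. "grip" is the closure, from 0 (fully open) to 1 (shut), set as the call begins (left out, the last holds). The fingers move at their own pace and stop on an object; "newtons" is the grip in N (left out, the last holds). Time passes only in rows, so rows that do not move let the fingers close. It gives the time, the measured TCP pose, the force and the opening at its end, in the units of the state.
- get_obs(): the state, without advancing time (a new reading comes with each control period).
- read_camera(name): name is "scene" or "top"; returns the picture (400x640x3 uint8, red, green, blue); there is no depth.
- camera_info(name): a dict with "fx", "fy", "cx", "cy" (pixels), "rvec" (rotation vector, rad) and "tvec" (3), from world to camera coordinates, as OpenCV has them. Camera axes: x right, y down, z forward; pixel columns grow to the right and rows downward; lengths in m; the calibration is good to about 2 mm. A picture is of the moment at which its call begins. camera_info takes no time and is no camera call.
- sign_off(): hands the job in, once; it reports no verdict.
The state is a dict: "time": time; "joints": joint angles; "joint_vel": joint speeds; "joint_torque": joint torques, N m; "position": TCP position; "tool_rot": TCP orientation; "ft_force": force on the tool from outside, world axes, zero at the start; "torque": the same for the moment, N m; "width": opening from 0.0 (shut) to 1.0 (fully open).
Only numpy, scipy, OpenCV 4.12 (cv2) and the standard library are available. Lean on these libraries where they do the work, as an engineer would, in place of code of your own. Each camera call takes 0.05 s, during which the arm holds its last target.

## Task

Cramp up the freshly glued oak caddy in the blue bench cramp: throw the ratchet's pawl right over so that it stays back, wind the red knob back until the jaws are wide enough, and set the caddy down on the bed between them, upright, lengthwise and without dropping it. Then drop the pawl back onto the ratchet wheel and wind the knob forward, click by click, until the caddy is pressed up against the fixed jaw and the moving jaw's soft facing is squeezed by about 5 mm, held by the pawl alone. Never force the wheel back against the pawl, and leave the glue bottle, the mug, the tape roll, the screwdriver and the tape measure where they are.

Things in the scene. Friction and masses are not known exactly. Their poses are not given: they have to be found in the camera images.
- cramp: Blue rack cramp on a plywood board fixed to the bench. Origin on the bench; z up, +y along the cramp from knob end to fixed jaw, x across. In mm: board x -85..85, y -250..200, 18 thick; bed 100 wide, top z 38; fixed jaw 110 wide, face y 144, top z 98; gearbox x -50..50, y -215..-105, top z 66, wheel and knob on it at x 0, y -150; moving jaw 110 wide, 52 long, top z 98.
- bed (a point): Middle of the place for the caddy: on the bed's top (38 mm above the bench), 65 mm from the fixed jaw's face; axes as cramp.
- fixed_face (a point): Centre of the fixed jaw's face (104 x 56 mm, thin rubber, looks to -y of the cramp), 29 mm above the bed.
- moving_face (a point): Centre of the moving jaw's face: the front of its black soft facing (104 x 56 mm, 18 mm thick), 29 mm above the bed, looks to +y of the cramp. The clear gap between the jaws is the distance from it to fixed_face.
- jaw (a joint): Moving jaw, in m: 0 = wound fully open (150 mm between the faces), grows as it closes; gap = 0.150 - jaw + facing. Driven only by the knob: 10 mm per rad. Starts closed too far for the caddy (gap about 116 to 126 mm).
- facing (a joint): How far the moving jaw's soft facing is pressed in, in m: 0 = free, at most 0.012; stiffness 2 N per mm.
- knob_grip (a point): Centre of the red wing grip, 112 mm above the bench on the knob's upright axis: a bar 70 long (this point's x), 18 thick, 34 high (17 above and below this point). Below it a hub 32 mm in diameter and the steel ratchet wheel, 100 mm in diameter, tooth tips 81 mm above the bench.
- knob (a joint): Knob angle in rad: grows clockwise seen from above, which closes the jaw (10 mm per rad); 0 = jaw fully open. One click per 0.26 rad. Turns stiffly (0.04 N m) and stays put unless a squeezed facing drives it back. Pawl down: it turns only clockwise and, let go under load, slips back up to one click until the pawl catches. Pawl thrown over: both ways.
- pawl_grip (a point): Centre of the pawl's yellow handle, a cylinder 18 mm thick, 36 long along the cramp's x, 95 mm to -x of the knob axis. It swings about the pivot at 58 mm radius in the cramp's y-z plane. Pawl down: 34 mm to +y of the pivot, 47 above it (129 above the bench). Thrown: 36 mm to -y, 45 above it. Nothing under or beside it but board and bench.
- pawl_pivot (a point): The pawl's pivot on the gearbox, 82 mm above the bench, its axis along the cramp's x; axes as cramp. The handle's centre lies 52 mm from here towards the cramp's -x.
- pawl (a joint): Pawl angle in rad: about 0 = down between two teeth, up to 0.1 on a tooth, 1.3 = thrown right over (a stop). Only its weight moves it (1 to 2 N at the handle): lifted past about 0.85 it falls over and stays back; short of that it falls back onto the wheel.
- caddy_handle (a point): Oak caddy, 80 wide (x), 130 long (y), end boards 58 high, sides 40 high, open on top. This point: centre of the handle's top rail, 90 mm above the caddy's underside, over its middle; rail 16 thick (x), 110 long (y), 24 high (12 above and below), open slot 28 high under it. 0.3 to 0.55 kg. It goes in the cramp with its y along the cramp's y, either way round.
- glue: Glue bottle, white with orange cap, 58 mm in diameter, 150 high; origin under its middle. To be left alone.
- mug: White mug, 82 mm in diameter, 92 high; origin under its middle. To be left alone.
- tape_roll: Yellow roll of tape lying flat, 104 mm in diameter, 36 high; origin under its middle. To be left alone.
- driver: Red screwdriver, 210 long (its x), 26 thick; origin under its middle. To be left alone.
- tape_measure: Yellow tape measure, 72 x 46 x 70 mm; origin under its middle. To be left alone.
Things that resemble listed ones, but are neither listed nor needed, are in the scene too. Of the things that look like the part that bears caddy_handle, the smaller one is meant.

How it is judged:
On the way, in this order (a step that is already met when the one before it is completed fails the run):
1. the pawl has been thrown over and stays back (value of joint pawl above 1.1 rad), for 0.3 s.
2. the jaws have been wound open wide enough for the caddy (value of joint jaw below 0.019 m), for 0.2 s.
3. the caddy stands on the bed between the jaws (z of caddy_handle in the frame of cramp between 0.124 and 0.132 m and x of caddy_handle in the frame of cramp between -0.025 and 0.025 m and y of caddy_handle in the frame of cramp between 0.055 and 0.085 m and angle between the y axis of caddy_handle and the y axis of cramp, either way round below 0.12 rad), for 0.2 s.
At the end, for the whole second after the job is handed in: the pawl is down on the ratchet wheel (below 0.15 rad), the facing squeezed by 2.5 to 10 mm, and the caddy at rest on the bed (4 mm), upright, square to the jaws (0.05 rad), against the fixed jaw (4 mm) and within 25 mm of the middle of the jaws' width (value of joint pawl below 0.15 rad and value of joint facing between 0.0025 and 0.01 m and z of caddy_handle in the frame of cramp between 0.124 and 0.132 m and x of caddy_handle in the frame of cramp between -0.025 and 0.025 m and y of caddy_handle in the frame of cramp between 0.075 and 0.083 m and angle between the y axis of caddy_handle and the y axis of cramp, either way round below 0.05 rad and angle between caddy_handle's own z axis and vertical below 0.05 rad and linear speed of caddy below 0.02 m/s); the robot touches nothing.
It fails at once if the caddy is dropped: it moves at over 0.4 m/s with no finger on it (linear speed of caddy above 0.4 m/s and contact force between caddy and the fingers below 0.2 N).
It fails at once if the ratchet wheel is forced against the pawl (over 40 N) (contact force between knob and pawl above 40 N).
It fails at once if a bystander (glue, mug, tape roll, screwdriver or tape measure) is shoved over 30 mm from its place (distance of any of glue, mug, tape_roll, driver, tape_measure from where it was at the start of the episode above 0.03 m).
It also fails if it takes over 72 s, if anything falls off the work surface, if the arm or the gripper's body presses on something with over 40 N, if the wrist force passes 120 N, or if a joint passes its speed limit or range.

## Working session

There is one attempt and no reset: what is moved stays moved. The work goes in short steps, Python scripts to look and compute and a tool call to move; the robot and the scene stay as the last step left them, time stands still between calls to the robot, and variables do not carry over. Pictures are saved under pics/ and viewed, and the job is handed in when it is done.

Besides the shell and the picture viewer there is one more tool, called after "Call:" as name([rows], argument=value, ...), one row to a line, values as JSON. apply_moves: Moves the arm, as the interface text tells. Its arguments: {"type":"object","properties":{"increments":{"type":"array"},"grip":{"type":"number"},"newtons":{"type":"number"}},"required":["increments"]}

```bash
mkdir -p pics; ls; python3 - <<'E'
from workcell import *
import cv2
print(get_obs())
for n in("scene","top"):
    print(n,camera_info(n)); cv2.imwrite(f"pics/{n}0.png",read_camera(n)[:,:,::-1])
E
```

```text
pics
{'time': 0.0, 'joints': array([ 1.28249018,  0.41795608, -0.01029045,  1.61417996,  0.00469033,
        1.11067883, -0.05300571]), 'joint_vel': array([-0.00128461,  0.00053864, -0.00223087,  0.00099381,  0.00216745,
       -0.00080756, -0.00290819]), 'joint_torque': array([ 6.04307879e-04, -8.51260328e+01,  6.39192201e-01, -4.25985968e+01,
       -4.87817964e-02,  1.86806393e-02,  1.34854058e-04]), 'position': array([ 0.15258397, -0.60570169,  0.20483407]), 'tool_rot': array([-3.14039732e+00,  8.67215585e-05,  2.46792988e-01]), 'ft_force': array([-0.78009174,  0.31342399, -0.55935451]), 'torque': array([-0.03727677,  0.0042823 , -0.02702663]), 'width': 0.9969274144536425}
scene {'fx': 363.9551648674047, 'fy': 363.9551648674047, 'cx': 320.4500588751029, 'cy': 198.08739633868248, 'rvec': array([ 1.8810539 ,  1.33111728, -0.67056144]), 'tvec': array([-0.21848101, -0.2096757 ,  1.34331155])}
top {'fx': 399.0022112828127, 'fy': 399.0022112828127, 'cx': 312.87586183697533, 'cy': 195.4792893767014, 'rvec': array([ 2.14849031, -2.14636813,  0.14818816]), 'tvec': array([0.05218351, 0.52339487, 1.1333916 ])}
```

View pics/scene0.png

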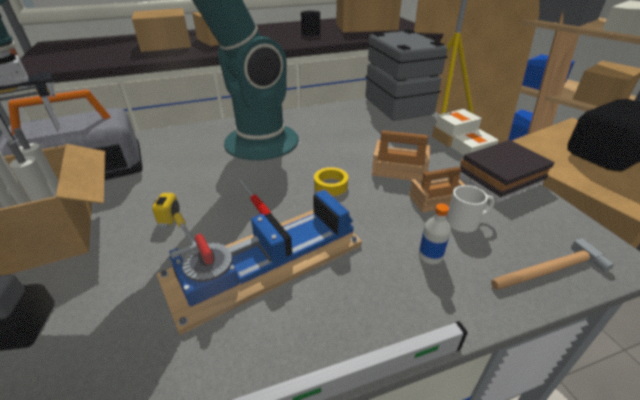

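View pics/top0.png

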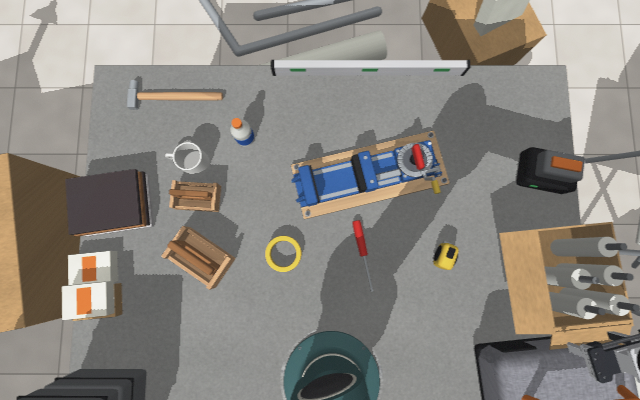

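```bash
cat > h.py <<'E'
import numpy as np, cv2
from workcell import *
def cam(n):
    c=camera_info(n); K=np.array([[c['fx'],0,c['cx']],[0,c['fy'],c['cy']],[0,0,1]]); R=cv2.Rodrigues(np.array(c['rvec']))[0]
    return K,R,np.array(c['tvec'])
def ray(n,u,v,z):
    K,R,t=cam(n); C=-R.T@t; d=R.T@np.linalg.inv(K)@np.array([u,v,1.]); return C+d*(z-C[2])/d[2]
def proj(n,P):
    K,R,t=cam(n); q=K@(R@np.array(P,float)+t); return q[:2]/q[2]
def tri(us,ut):
    Ps=[];
    for n in("scene","top"):
        K,R,t=cam(n); Ps.append(K@np.c_[R,t])
    X=cv2.triangulatePoints(Ps[0],Ps[1],np.array(us,float).reshape(2,1),np.array(ut,float).reshape(2,1)).ravel(); return X[:3]/X[3]
def crop(img,x0,y0,x1,y1,s,name):
    c=cv2.resize(img[y0:y1,x0:x1],None,fx=s,fy=s,interpolation=cv2.INTER_CUBIC); cv2.imwrite(name,c[:,:,::-1])
E
python3 - <<'E'
from h import *
t=cv2.imread("pics/top0.png")[:,:,::-1]; s=cv2.imread("pics/scene0.png")[:,:,::-1]
crop(t,285,120,455,225,4.5,"pics/t_cramp.png")
crop(t,120,100,280,220+80,4,"pics/t_cad.png")
crop(s,150,170,370,330,3.5,"pics/s_cramp.png")
crop(s,360,120,500,270,4,"pics/s_cad.png")
for n in("scene","top"): K,R,tt=cam(n); print(n,-R.T@tt)
E
```

```text
scene [ 1.20522376 -0.18581996  0.63960176]
top [0.35960438 0.04959711 1.19560305]
```

View pics/t_cramp.png

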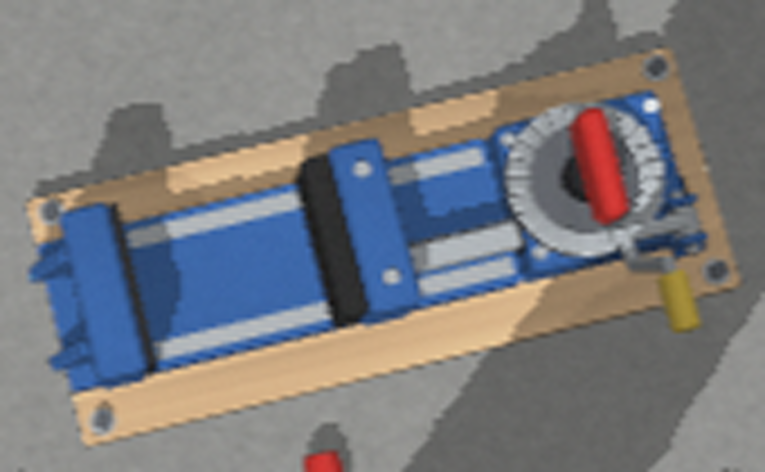

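View pics/t_cad.png

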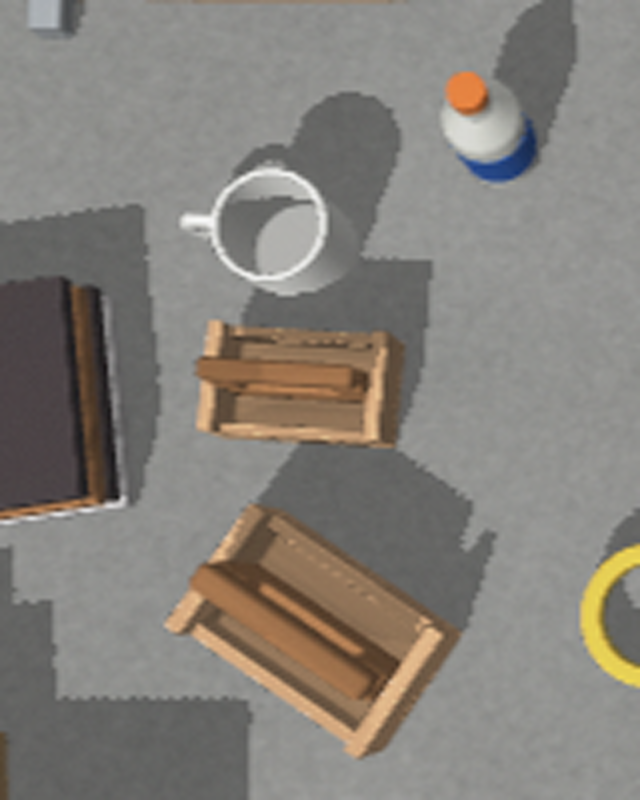

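View pics/s_cramp.png

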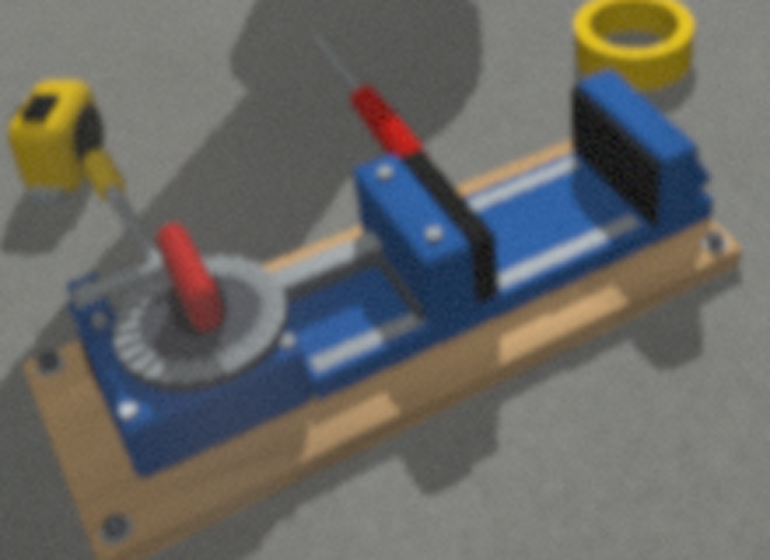

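View pics/s_cad.png

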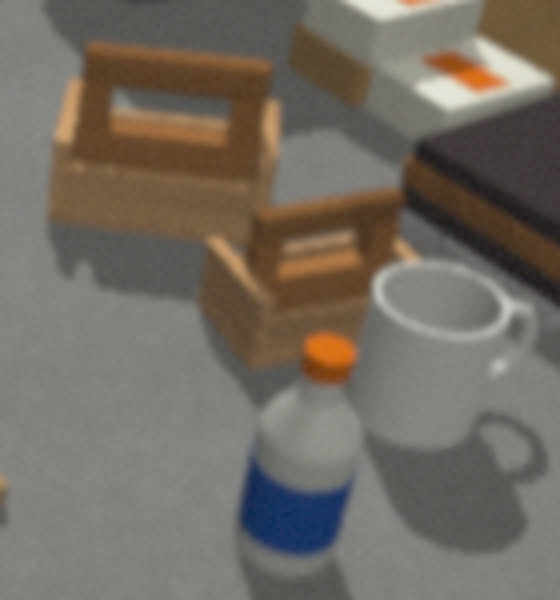

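```bash
cat >> h.py <<'E'
def fit(src,dst):
    src=np.array(src,float);dst=np.array(dst,float)[:,:2]
    a=src-src.mean(0);b=dst-dst.mean(0)
    th=np.arctan2((a[:,0]*b[:,1]-a[:,1]*b[:,0]).sum(),(a*b).sum())
    R=np.array([[np.cos(th),-np.sin(th)],[np.sin(th),np.cos(th)]]); t=dst.mean(0)-R@src.mean(0)
    return th,t,dst-(src@R.T+t)
E
python3 - <<'E'
from h import *
px=[(30,198),(85,445),(672,48),(740,287)]
src=[(85,200),(-85,200),(85,-250),(-85,-250)]
w=[ray("top",285+(u-1.75)/4.5,120+(v-1.75)/4.5,.018) for u,v in px]
th,t,r=fit(np.array(src)/1e3,w); print("board top",th,t,(r*1e3).round(1))
R=np.array([[np.cos(th),-np.sin(th)],[np.sin(th),np.cos(th)]])
def C(x,y,z): return np.r_[R@[x/1e3,y/1e3]+t,z/1e3]
S=lambda P:((proj("scene",P)-[150,170])*3.5+1.25).round(0)
T=lambda P:((proj("top",P)-[285,120])*4.5+1.75).round(0)
for nm,p in dict(bSE=(85,-250,18),bNE=(85,200,18),fj1=(55,144,98),fj2=(-55,144,98),knob=(0,-150,129),pawlg=(-95,-150,129)).items(): print(nm,C(*p).round(3),S(C(*p)),T(C(*p)))
# pawl handle
print("pawl tri",tri((150+ (103-1.25)/3.5,170+(173-1.25)/3.5),(285+(679-1.75)/4.5,120+(300-1.75)/4.5)))
p=ray("top",285+(679-1.75)/4.5,120+(300-1.75)/4.5,.129); print((R.T@(p[:2]-t)*1e3).round(1))
p=tri((150+ (103-1.25)/3.5,170+(173-1.25)/3.5),(285+(679-1.75)/4.5,120+(300-1.75)/4.5)); print((R.T@(p[:2]-t)*1e3).round(1))
# knob top bar ends z .129
a=ray("top",285+(585-1.75)/4.5,120+(117-1.75)/4.5,.129);b=ray("top",285+(608-1.75)/4.5,120+(211-1.75)/4.5,.129)
print("knob mid",(R.T@((a+b)[:2]/2-t)*1e3).round(1),np.linalg.norm(a-b), "ang rel",np.arctan2(*(R.T@(a-b)[:2])[::-1]))
# jaw top: facing front top edge z~.098
for u,v in [(302,163),(337,320),(328,155),(365,320)]:
    p=ray("top",285+(u-1.75)/4.5,120+(v-1.75)/4.5,.095); print("facing",(R.T@(p[:2]-t)*1e3).round(1))
E
```

```text
board top 0.23545652110647639 [ 0.58670914 -0.09375335] [[ 0.3 -2.6]
 [-0.2 -0.5]
 [-0.6  0.9]
 [ 0.5  2.2]]
bSE [ 0.728 -0.317  0.018] [ 93. 559.] [673.  47.]
bNE [0.623 0.121 0.018] [741. 248.] [ 26. 198.]
fj1 [0.607 0.059 0.098] [654. 166.] [117. 196.]
fj2 [0.5   0.033 0.098] [566.  83.] [158. 366.]
knob [ 0.622 -0.24   0.129] [181. 253.] [608. 160.]
pawlg [ 0.529 -0.262  0.129] [132. 164.] [650. 311.]
pawl tri [ 0.53537439 -0.27880766  0.13120757]
[ -92.9 -168.6]
[ -93.1 -168. ]
knob mid [  -0.4 -142.8] 0.05973233915558593 ang rel -0.034821299558815404
facing [49. 26.]
facing [-52.7  29.3]
facing [50.2  8.8]
facing [-56.7  12.5]
```

```bash
cat >> h.py <<'E'
TH=0.2355; T0=np.array([0.58671,-0.09375])
def C(x,y,z):
    R=np.array([[np.cos(TH),-np.sin(TH)],[np.sin(TH),np.cos(TH)]]); return np.r_[R@[x/1e3,y/1e3]+T0,z/1e3]
def Ci(P):
    R=np.array([[np.cos(TH),-np.sin(TH)],[np.sin(TH),np.cos(TH)]]); return np.r_[R.T@(np.array(P)[:2]-T0),P[2]]*1e3
def go(P,yaw=None):
    o=get_obs(); Rm=cv2.Rodrigues(np.zeros(3))[0]
    from scipy.spatial.transform import Rotation as Q
    M=Q.from_euler('xyz',o['tool_rot']).as_matrix()
    d=M.T@(np.array(P)-o['position'])*1e3
    print("shift mm",d.round(1),"twist",None if yaw is None else -np.round(yaw-o['tool_rot'][2],3),"t",o['time'],"pos",o['position'].round(4),"rot",o['tool_rot'].round(3),"F",o['ft_force'].round(1),"w",round(o['width'],3),"j7",o['joints'][6].round(2))
E
python3 - <<'E'
from h import *
go([.535,-.279,.205],TH); 
t=cv2.imread("pics/top0.png")[:,:,::-1]; s=cv2.imread("pics/scene0.png")[:,:,::-1]
crop(t,160,170,230,220,10,"pics/t_small.png"); crop(s,405,155,475,215,10,"pics/s_small.png")
E
```

```text
shift mm [ 4.507e+02 -2.234e+02  1.000e-01] twist 0.011 t 0.1 pos [ 0.1525 -0.6057  0.2049] rot [-3.14   0.     0.247] F [ 0.4  0.3 -0.6] w 0.999 j7 -0.05
```

View pics/t_small.png

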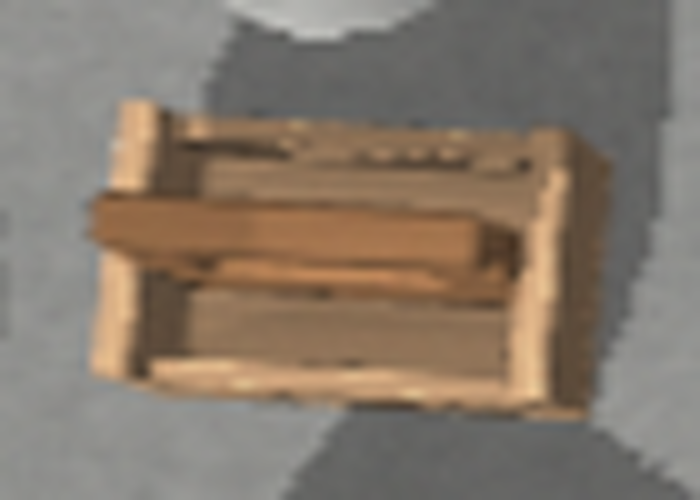

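View pics/s_small.png

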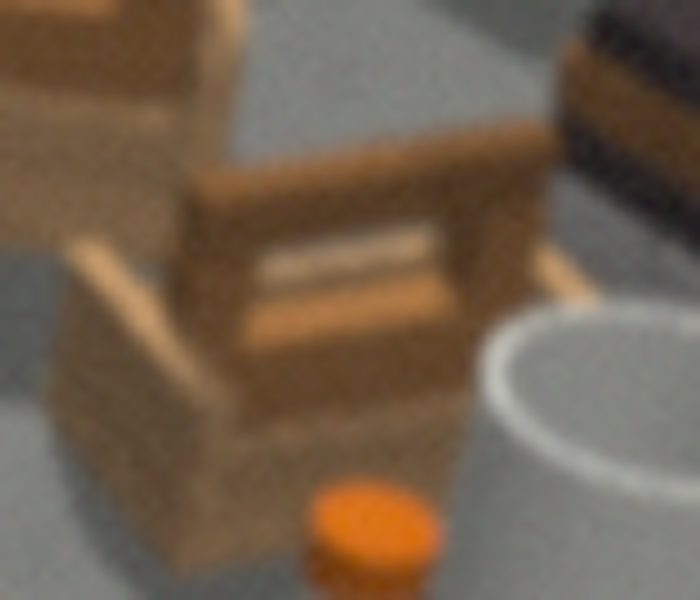

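Candidates for the caddy: the small one at top (194,195) / scene (437,187), and the larger one at top (196,257) / scene (402,155). The close crop shows a length of about 127–130 mm for the one beside the mug, so it is the small one and I choose it. First, the pawl.

Call:
apply_moves([
  [30,-15,0,0.011],
  [38,-19,0,0],
  [38,-19,0,0],
  [38,-19,0,0],
  [38,-19,0,0],
  [38,-19,0,0],
  [38,-19,0,0],
  [38,-19,0,0],
  [38,-19,0,0],
  [38,-19,0,0],
  [38,-19,0,0],
  [38,-18,0,0],
  [0,0,0,0],
  [0,0,0,0],
], grip=0.55, newtons=10)

```text
time: 1.85
position: [0.5354, -0.2847, 0.2051]
tool_rot: [-3.141, 0.001, 0.236]
ft_force: [-0.0, -0.4, -0.8]
width: 0.453
```

```bash
python3 - <<'E'
from h import *
go([.535,-.279,.205],TH); print(get_obs()['joints'].round(2))
print(Ci([.535,-.279,.13]))
r=[ray("top",160+(u-4.5)/10,170+(v-4.5)/10,.102) for u,v in [(97,195),(480,216),(470,268),(97,245)]]
th,t,res=fit(np.array([(-8,55),(-8,-55),(8,-55),(8,55)])/1e3*[-1,1],r); print(th,t,res*1e3)
rs=[ray("scene",405+(u-4.5)/10,155+(v-4.5)/10,.102) for u,v in [(200,178),(553,125)]]
print(rs,r)
E
```

```text
shift mm [ 0.9 -5.6  0.1] twist 0.0 t 1.85 pos [ 0.5354 -0.2847  0.2051] rot [-3.141e+00  1.000e-03  2.360e-01] F [-0.  -0.4 -0.8] w 0.453 j7 -0.97
[ 0.6   0.39 -0.22  1.66  0.09  1.1  -0.97]
[ -93.50692696 -168.0712385   130.        ]
-0.05766592770940586 [0.52179046 0.39843566] [[-1.10007146 -1.493727  ]
 [-0.57550802  1.66983343]
 [ 0.83143763  2.96338028]
 [ 0.84414185 -3.13948671]]
[array([0.51636677, 0.34943284, 0.102     ]), array([0.52596705, 0.45530412, 0.102     ])] [array([0.53184696, 0.45138944, 0.102     ]), array([0.52603178, 0.34473585, 0.102     ]), array([0.51146532, 0.34695154, 0.102     ]), array([0.51781777, 0.45066583, 0.102     ])]
```

Call:
apply_moves([
  [0,-6,20,0],
  [0,0,25,0],
  [0,0,25,0],
  [0,0,25,0],
  [0,0,0,0],
])

```text
time: 2.48
position: [0.5328, -0.2791, 0.1091]
tool_rot: [-3.14, 0.003, 0.234]
ft_force: [0.4, 0.3, -0.3]
width: 0.452
```

```bash
python3 - <<'E'
from h import *
go(C(-95,-238,110),TH)
s=read_camera("scene"); crop(s,130,130,300,300,4,"pics/p1.png")
E
```

```text
shift mm [ 0.8 70.4 -1. ] twist -0.001 t 2.475 pos [ 0.5328 -0.2791  0.1091] rot [-3.14e+00  3.00e-03  2.34e-01] F [ 0.4  0.3 -0.3] w 0.452 j7 -1.01
```

View pics/p1.png

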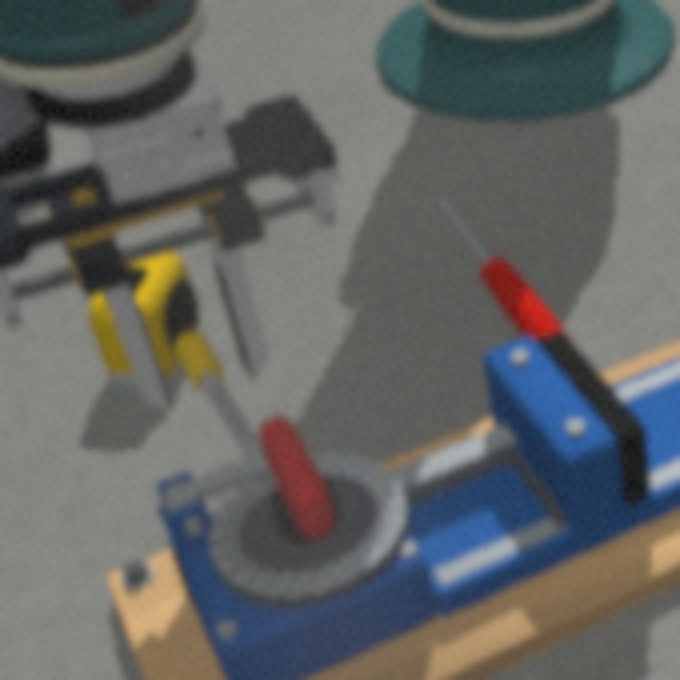

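The picture shows the fingers straddling the yellow pawl handle (crop (195,355)), with clearance either side. Next I push along −y of the cramp (tool +y).

Call:
apply_moves([
  [0,10,0,0],
  [0,10,0,0],
  [0,10,0,0],
  [0,10,0,0],
  [0,10,0,0],
  [0,10,0,0],
  [0,6,0,0],
  [0,0,0,0],
  [0,0,0,0],
  [0,0,0,0],
])

```text
time: 3.78
position: [0.55, -0.3423, 0.1105]
tool_rot: [-3.141, 0.0, 0.236]
ft_force: [0.3, -0.0, -0.3]
width: 0.453
```

```bash
python3 - <<'E'
from h import *
go(C(0,-150,200),TH-.05)
s=read_camera("scene"); crop(s,100,130,270,300,4,"pics/p2.png")
E
```

```text
shift mm [ 93.7 -83.  -89.5] twist 0.051 t 3.775 pos [ 0.55   -0.3423  0.1105] rot [-3.141  0.     0.236] F [ 0.3 -0.  -0.3] w 0.453 j7 -0.92
```

View pics/p2.png

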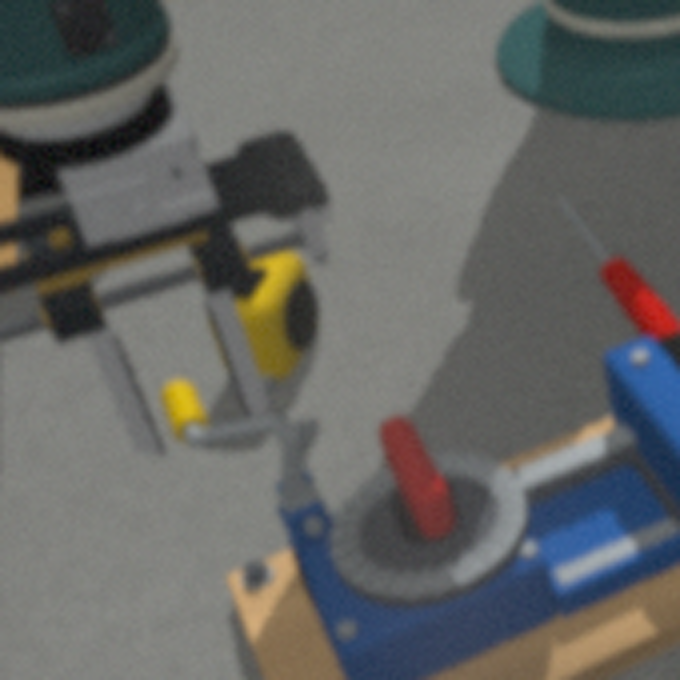

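The pawl handle (crop (183,405)) is thrown over and lies clear between the fingers. I go up and over to the knob.

Call:
apply_moves([
  [0,0,-30,0],
  [0,0,-40,0],
  [20,-18,-10,0],
  [24,-22,0,0.02],
  [25,-22,0,0.03],
  [25,-21,0,0],
  [0,0,0,0],
  [0,0,0,0],
])

```text
time: 4.82
position: [0.6234, -0.2419, 0.1903]
tool_rot: [3.141, 0.0, 0.186]
ft_force: [-0.5, -0.5, -0.2]
width: 0.454
```

```bash
python3 - <<'E'
from h import *
go(C(0,-150,101),TH-.05)
s=read_camera("scene"); crop(s,100,130,270,300,4,"pics/p3.png")
t=read_camera("top"); crop(t,370,110,470,210,6,"pics/p3t.png")
E
```

```text
shift mm [-1.2 -2.6 89.3] twist 0.0 t 4.825 pos [ 0.6234 -0.2419  0.1903] rot [3.141 0.    0.186] F [-0.5 -0.5 -0.2] w 0.454 j7 -1.15
```

View pics/p3.png

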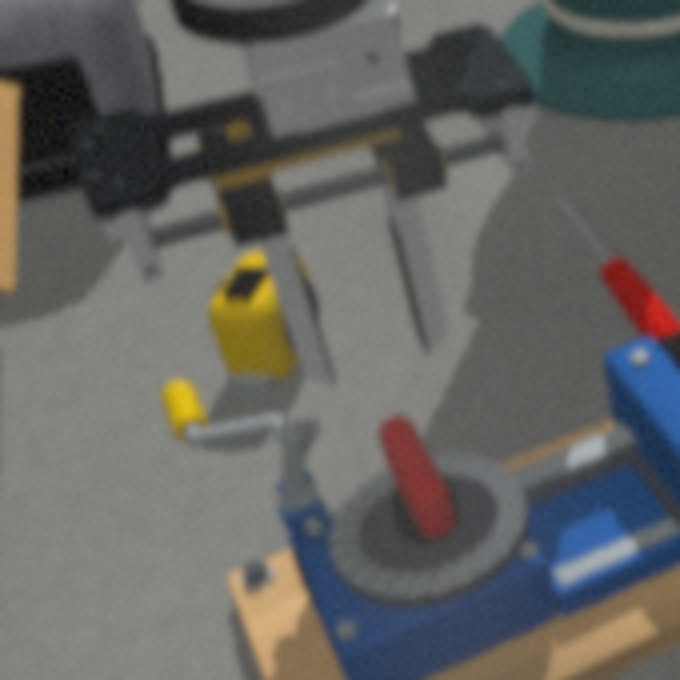

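View pics/p3t.png

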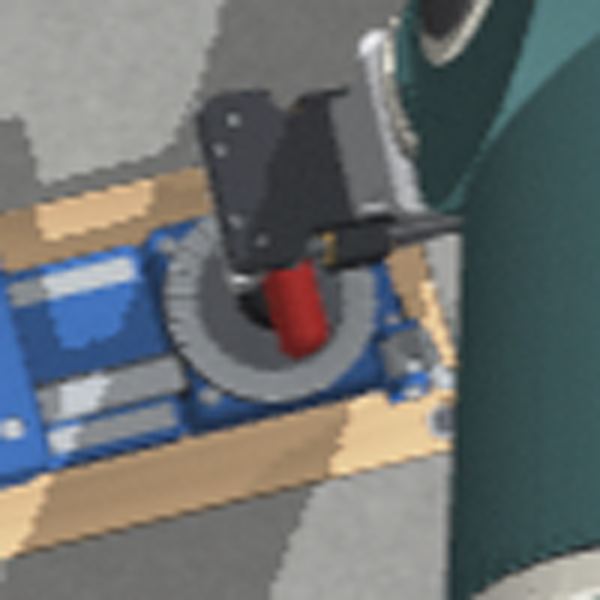

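Pawl still thrown; the red knob (crop (415,475)) is below the open fingers and I descend on it.

Call:
apply_moves([
  [-1,-3,20,0],
  [0,0,25,0],
  [0,0,25,0],
  [0,0,19,0],
  [0,0,0,0],
])

```text
time: 5.55
position: [0.6214, -0.2388, 0.1003]
tool_rot: [-3.141, 0.002, 0.185]
ft_force: [0.2, 0.7, 0.6]
width: 0.449
```

```bash
python3 - <<'E'
from h import *
go(C(0,-150,101),TH-.05)
s=read_camera("scene"); crop(s,100,130,270,300,4,"pics/p4.png")
E
```

```text
shift mm [ 0.1  0.9 -0.7] twist -0.0 t 5.55 pos [ 0.6214 -0.2388  0.1003] rot [-3.141e+00  2.000e-03  1.850e-01] F [0.2 0.7 0.6] w 0.449 j7 -1.17
```

View pics/p4.png

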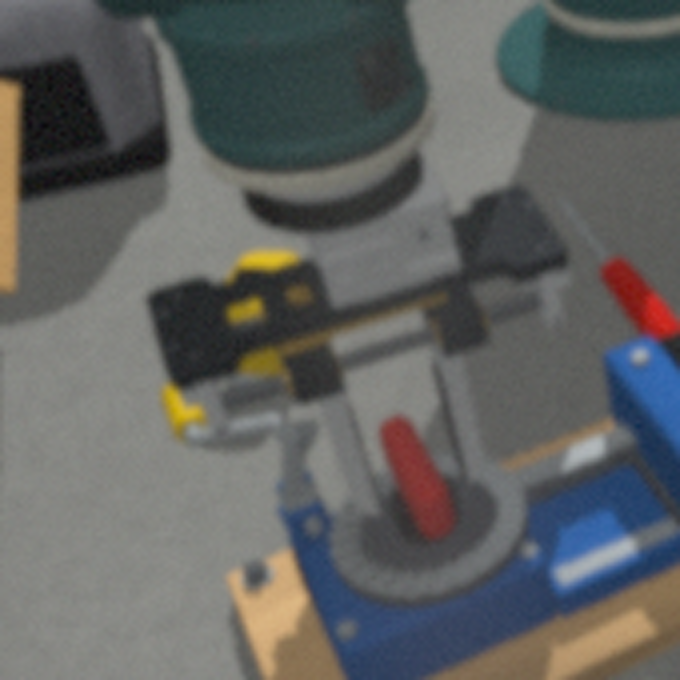

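Call:
apply_moves([
  [0,0,0,0],
  [0,0,0,0],
  [0,0,0,0],
  [0,0,0,0],
  [0,0,0,0],
  [0,0,0,0],
], grip=1, newtons=15)

```text
time: 6.35
position: [0.6225, -0.2394, 0.102]
tool_rot: [3.14, -0.001, 0.185]
ft_force: [-0.8, -5.3, 5.9]
width: 0.188
```

Call:
apply_moves([
  [0,0,0,-0.1],
  [0,0,0,-0.15],
  [0,0,0,-0.15],
  [0,0,0,-0.15],
  [0,0,0,-0.15],
  [0,0,0,-0.15],
  [0,0,0,-0.15],
  [0,0,0,0],
])

```text
time: 7.35
position: [0.6233, -0.2404, 0.1021]
tool_rot: [3.138, 0.001, 1.187]
ft_force: [7.4, -10.2, 0.7]
width: 0.191
```

```bash
python3 - <<'E'
from h import *
go(C(0,-150,101),TH-.05); print(get_obs()['torque'].round(2))
s=read_camera("scene"); crop(s,100,130,320,300,3.5,"pics/p5.png")
E
```

```text
shift mm [ 0.1 -1.8  1.1] twist 1.002 t 7.35 pos [ 0.6233 -0.2404  0.1021] rot [3.138e+00 1.000e-03 1.187e+00] F [  7.4 -10.2   0.7] w 0.191 j7 -0.29
[-2.28 -1.67 -0.02]
```

View pics/p5.png

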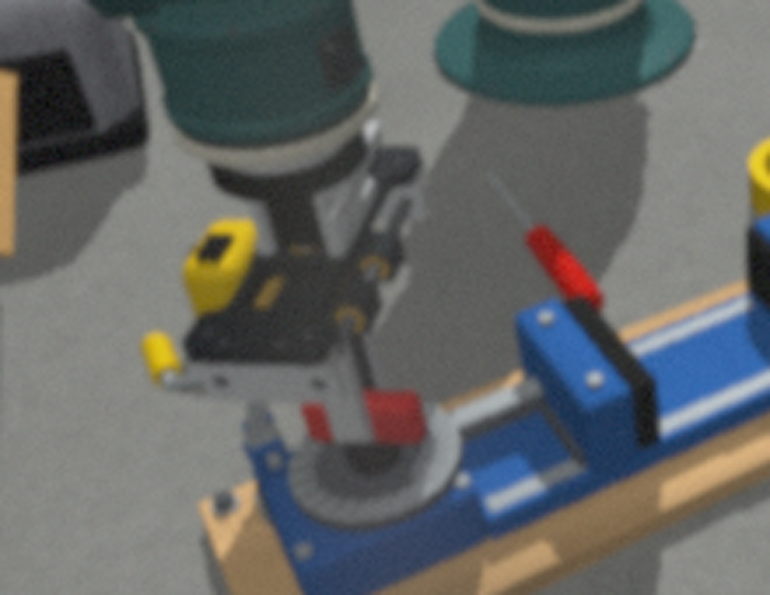

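Call:
apply_moves([
  [-1,2,0,-0.1],
  [0,0,0,-0.15],
  [0,0,0,-0.15],
  [0,0,0,-0.15],
  [0,0,0,-0.15],
  [0,0,0,-0.15],
  [0,0,0,-0.15],
  [0,0,0,-0.15],
  [0,0,0,-0.15],
  [0,0,0,-0.15],
  [0,0,0,-0.05],
  [0,0,0,0],
  [0,0,0,0],
])

```text
time: 9.02
position: [0.625, -0.2398, 0.1021]
tool_rot: [3.14, 0.002, 2.686]
ft_force: [8.3, -0.1, 1.1]
width: 0.19
```

```bash
python3 - <<'E'
from h import *
go(C(0,-150,101),TH-.05); print(get_obs()['torque'].round(2))
t=read_camera("top"); crop(t,285,120,455,225,4.5,"pics/p6.png")
E
```

```text
shift mm [ 3.  -1.3  1.1] twist 2.501 t 9.025 pos [ 0.625  -0.2398  0.1021] rot [3.140e+00 2.000e-03 2.686e+00] F [ 8.3 -0.1  1.1] w 0.19 j7 1.04
[-0.14 -1.66  0.08]
```

View pics/p6.png

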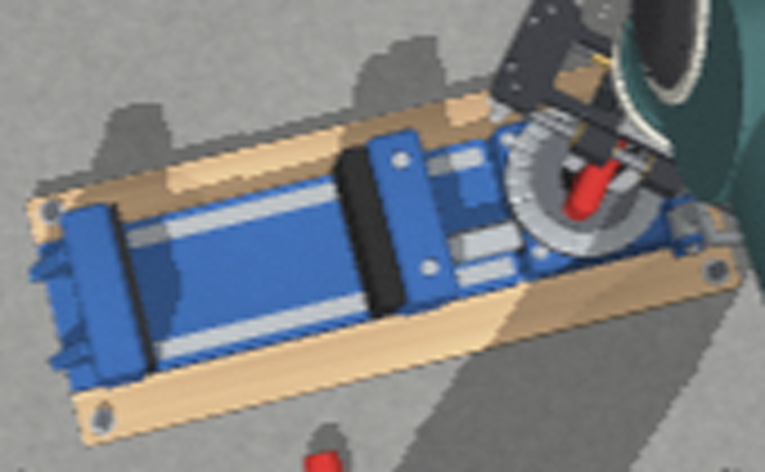

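```bash
python3 - <<'E'
from h import *
for nm,L in dict(before=[(302,163),(337,320)],after=[(337,155),(373,313)],fixed=[(117,206),(155,370)]).items():
    print(nm,[Ci(ray("top",285+(u-1.75)/4.5,120+(v-1.75)/4.5,.095)).round(1) for u,v in L])
go(np.r_[get_obs()['position'][:2],.19])
E
```

```text
before [array([49., 26., 95.]), array([-52.7,  29.3,  95. ])]
after [array([48.9,  3.3, 95. ]), array([-53.6,   6.5,  95. ])]
fixed [array([ 49.2, 145.3,  95. ]), array([-56.8, 146.4,  95. ])]
shift mm [ -0.2   0.1 -87.9] twist None t 9.075 pos [ 0.625  -0.2398  0.1021] rot [3.140e+00 2.000e-03 2.686e+00] F [6.3 0.2 0.9] w 0.187 j7 1.04
```

Jaw front moved by about 23 mm; the gap is now about 141 mm, enough for the caddy. I release, rise and turn towards the caddy.

Call:
apply_moves([
  [0,0,0,0],
  [0,0,0,0],
  [0,0,0,0],
  [0,0,-25,0],
  [0,0,-35,0],
  [0,0,-30,0],
  [0,0,-15,0.14],
  [0,0,0,0.15],
  [0,0,0,0.15],
  [0,0,0,0.15],
  [0,0,0,0.15],
  [0,0,0,0.15],
  [0,0,0,0.15],
  [0,0,0,0.13],
  [0,0,0,0],
], grip=0.55)

```text
time: 10.95
position: [0.6237, -0.2401, 0.2064]
tool_rot: [-3.141, 0.0, 1.517]
ft_force: [0.3, 0.5, 0.8]
width: 0.45
```

```bash
python3 - <<'E'
from h import *
go([.5215,.400,.2],1.513)
t=read_camera("top"); crop(t,285,120,455,225,4.5,"pics/p7.png")
E
```

```text
shift mm [ 633.6 -136.7    6.4] twist 0.004 t 10.95 pos [ 0.6237 -0.2401  0.2064] rot [-3.141  0.     1.517] F [0.3 0.5 0.8] w 0.45 j7 0.04
```

View pics/p7.png

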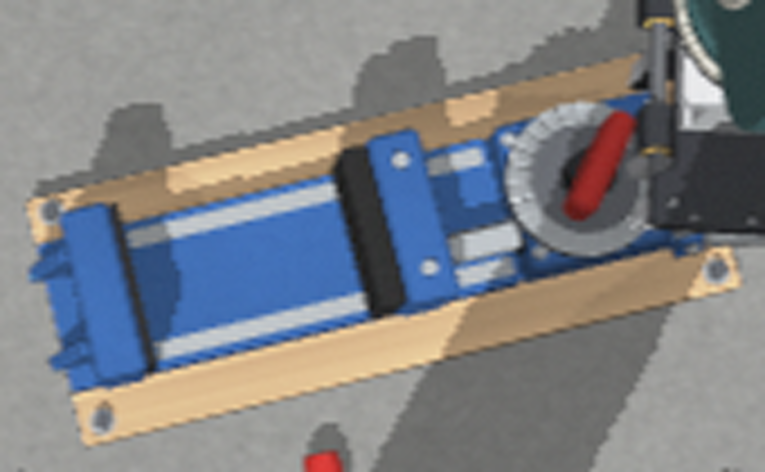

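Call:
apply_moves([
  [20,-5,0,0.004],
  [35,-8,0,0],
  [36,-8,0,0],
  [36,-8,0,0],
  [36,-8,0,0],
  [36,-8,0,0],
  [36,-8,0,0],
  [36,-8,0,0],
  [36,-8,0,0],
  [36,-8,0,0],
  [36,-8,0,0],
  [36,-8,0,0],
  [36,-8,0,0],
  [36,-8,0,0],
  [36,-8,0,0],
  [36,-8,0,0],
  [36,-8,0,0],
  [36,-6,0,0],
  [0,0,0,0],
  [0,0,0,0],
])

```text
time: 13.5
position: [0.5215, 0.3978, 0.2064]
tool_rot: [-3.141, 0.0, 1.513]
ft_force: [-0.3, -0.1, 0.7]
width: 0.449
```

```bash
python3 - <<'E'
from h import *
go([.5215,.400,.11],1.513)
s=read_camera("scene"); crop(s,360,100,500,260,4,"pics/c1.png")
E
```

```text
shift mm [ 2.2 -0.1 96.4] twist 0.0 t 13.5 pos [0.5215 0.3978 0.2064] rot [-3.141  0.     1.513] F [-0.3 -0.1  0.7] w 0.449 j7 -1.04
```

View pics/c1.png

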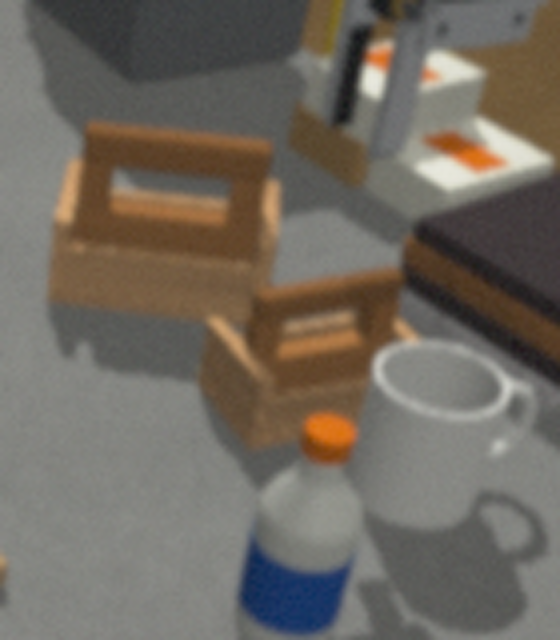

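```bash
python3 - <<'E'
from h import *
for z in (.206,.102,.0): p=proj("scene",[.5215,.398,z]); print(z,(p-[360,100])*4)
t=read_camera("top"); crop(t,140,120,260,240,5,"pics/c1t.png")
E
```

```text
0.206 [355.86301816 142.40316125]
0.102 [324.31169947 280.11092917]
0.0 [297.0096993  399.27227201]
```

View pics/c1t.png

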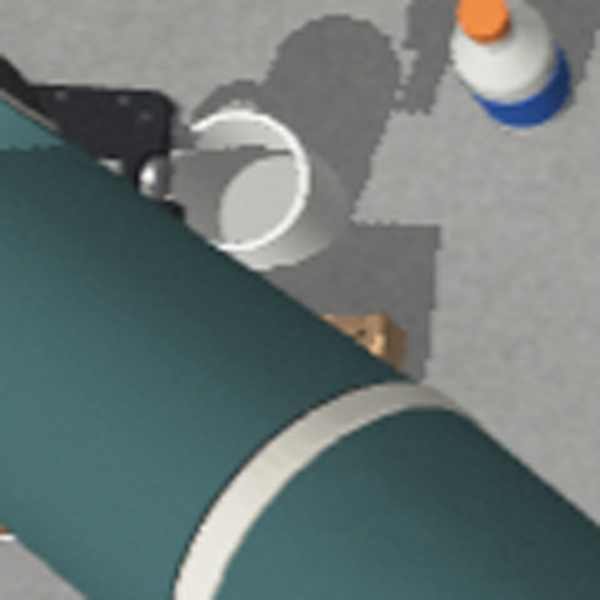

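Call:
apply_moves([
  [2,0,25,0],
  [0,0,30,0],
  [0,0,30,0],
  [0,0,11,0],
  [0,0,0,0],
])

```text
time: 14.22
position: [0.5223, 0.3994, 0.1106]
tool_rot: [-3.141, 0.0, 1.511]
ft_force: [0.7, -0.0, 0.3]
width: 0.454
```

```bash
python3 - <<'E'
from h import *
go([.5215,.400,.072],1.513)
s=read_camera("scene"); crop(s,380,120,500,240,5,"pics/c2.png")
E
```

```text
shift mm [ 0.5 -0.9 38.6] twist -0.002 t 14.225 pos [0.5223 0.3994 0.1106] rot [-3.141  0.     1.511] F [ 0.7 -0.   0.3] w 0.454 j7 -1.09
```

View pics/c2.png

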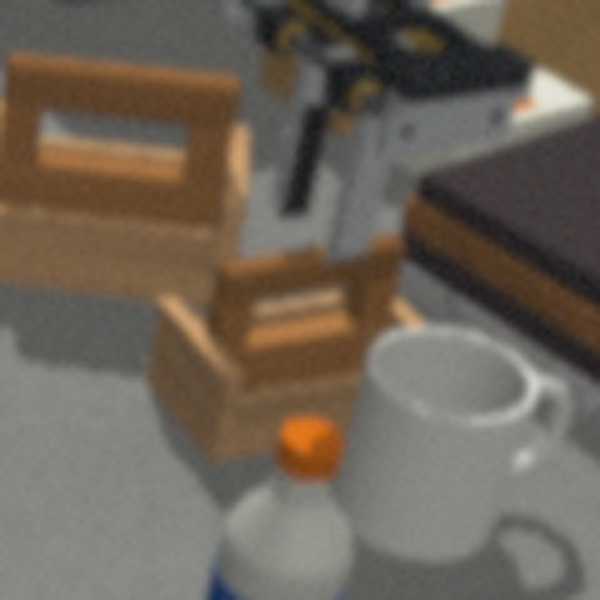

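The fingers straddle the small caddy's rail (rail middle at crop (308,255)), and the mug is clear. I go down and grip.

Call:
apply_moves([
  [0,-1,20,0],
  [0,0,18,0],
  [0,0,0,0],
  [0,0,0,0],
])

```text
time: 14.78
position: [0.5212, 0.4001, 0.0727]
tool_rot: [-3.141, -0.0, 1.512]
ft_force: [-0.4, 0.6, 0.7]
width: 0.457
```

Call:
apply_moves([
  [0,0,0,0],
  [0,0,0,0],
  [0,0,0,0],
  [0,0,0,0],
  [0,0,0,0],
  [0,0,0,0],
], grip=1, newtons=30)

```text
time: 15.52
position: [0.5211, 0.3998, 0.0723]
tool_rot: [-3.141, 0.0, 1.512]
ft_force: [0.7, 0.1, -3.7]
width: 0.172
```

```bash
python3 - <<'E'
from h import *
go([.5215,.400,.2],1.513)
s=read_camera("scene"); crop(s,380,120,500,240,5,"pics/c3.png")
E
```

```text
shift mm [   0.2    0.4 -127.7] twist -0.001 t 15.525 pos [0.5211 0.3998 0.0723] rot [-3.141  0.     1.512] F [ 0.7  0.1 -3.7] w 0.172 j7 -1.12
```

View pics/c3.png

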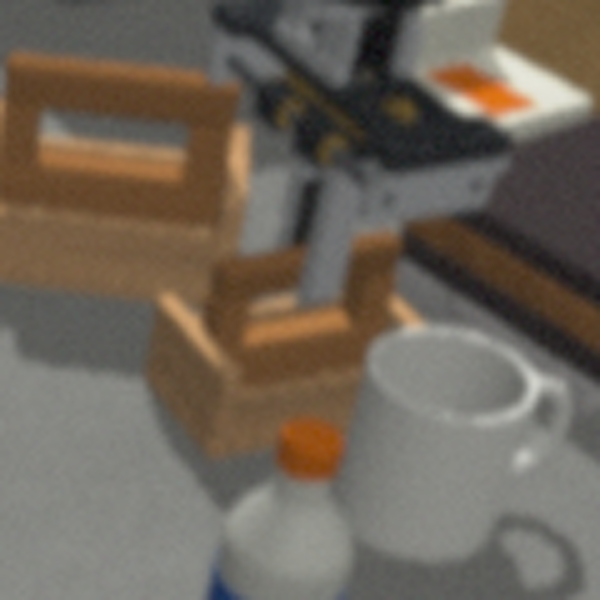

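```bash
python3 - <<'E'
from h import *
print("bottle",ray("top",243,138,.05),"cap",ray("top",236,123,.15),"mug",ray("top",187,156,.09))
print("tape",ray("top",283,254,.03))
print("place",C(0,73,110)); go(C(0,73,110),np.pi/2+TH-.01)
E
```

```text
bottle [0.69322375 0.25979001 0.05      ] cap [0.70611899 0.26155387 0.15      ] mug [0.6287978  0.41023513 0.09      ]
tape [0.3533813  0.13889022 0.03      ]
place [ 0.56967697 -0.02276496  0.11      ]
shift mm [-419.    73.4  -37.7] twist -0.284 t 15.575 pos [0.521  0.3998 0.0723] rot [-3.141  0.     1.512] F [-0.9  0.2 -3.4] w 0.165 j7 -1.12
```

Call:
apply_moves([
  [0,0,-8,0],
  [0,0,-20,0],
  [0,0,-25,0],
  [0,0,-30,0],
  [0,0,-30,0],
  [0,0,-25,0],
  [0,0,-14,0],
  [0,0,0,0],
])

```text
time: 16.58
position: [0.5214, 0.4002, 0.2256]
tool_rot: [3.14, -0.001, 1.512]
ft_force: [1.2, -1.2, -4.2]
width: 0.171
```

Call:
apply_moves([
  [-15,3,0,0],
  [-27,4,0,0],
  [-27,5,0,0],
  [-27,5,0,0],
  [-27,5,0,0],
  [-27,5,0,0],
  [-27,5,0,0],
  [-27,5,0,0],
  [-27,5,0,0],
  [-27,5,0,0],
  [-27,5,0,0],
  [-27,5,0,0],
  [-27,5,0,0],
  [-27,5,0,0],
  [-27,5,0,0],
  [-20,1,0,0],
  [-6,0,0,-0.09],
  [0,0,0,-0.1],
  [0,0,0,-0.094],
  [0,0,0,0],
])

```text
time: 19.08
position: [0.5687, -0.0236, 0.2236]
tool_rot: [-3.14, -0.0, 1.794]
ft_force: [0.2, -0.5, -3.7]
width: 0.166
```

```bash
python3 - <<'E'
from h import *
go(C(0,73,200),np.pi/2+TH-.01)
s=read_camera("scene"); crop(s,200,60,400,260,4,"pics/d1.png")
t=read_camera("top"); crop(t,260,100,420,230,5,"pics/d1t.png")
E
```

```text
shift mm [ 0.6  1.2 23.6] twist -0.002 t 19.075 pos [ 0.5687 -0.0236  0.2236] rot [-3.14  -0.     1.794] F [ 0.2 -0.5 -3.7] w 0.166 j7 -0.02
```

View pics/d1.png

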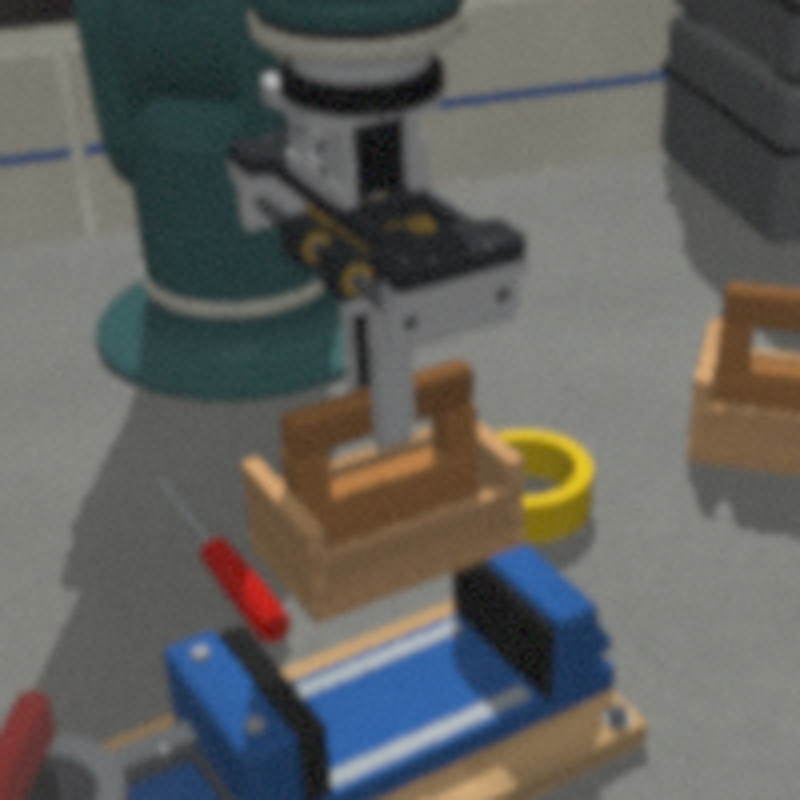

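View pics/d1t.png

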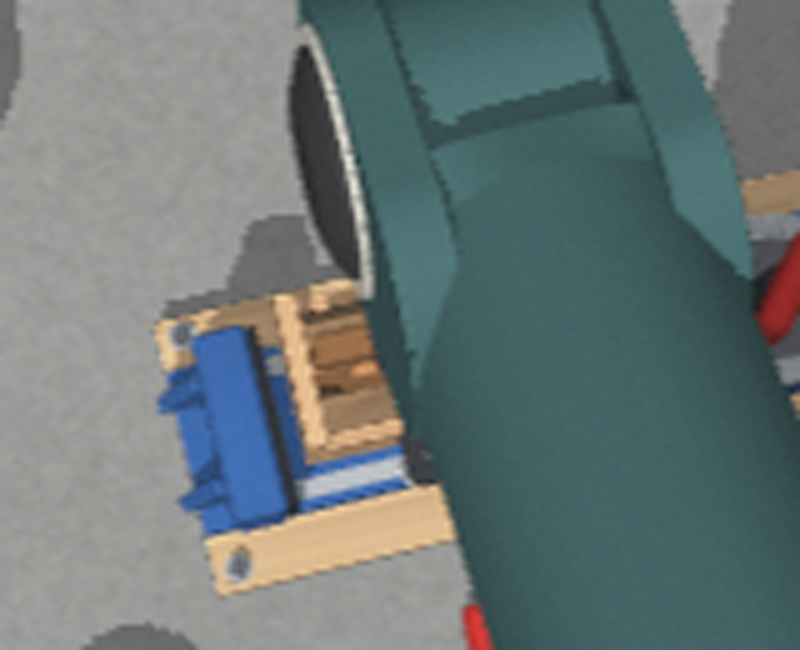

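```bash
python3 - <<'E'
from h import *
T=lambda u,v,z:Ci(ray("top",260+(u-2)/5,100+(v-2)/5,z)).round(1)
S=lambda u,v,z:Ci(ray("scene",200+(u-1.5)/4,60+(v-1.5)/4,z)).round(1)
print("end+ top",T(275,298,.209),T(312,458,.209))
print("fixed",T(255,331,.097),T(294,512,.097))
print("end- scene",S(245,460,.209),S(318,540,.209),"end+",S(522,465,.209))
print("rail ends scene z.253",S(285,413,.253),S(470,365,.253))
print("fixed scene",S(460,570,.097),S(552,632,.097)); print("moving",S(232,630,.097),S(322,712,.097))
for p in [(52,144,98),(-52,144,98)]: print(p,(proj("scene",C(*p))-[200,60])*4+1.5,(proj("top",C(*p))-[260,100])*5+2)
E
```

```text
end+ top [ 37.9 136.7 209. ] [-46.  137.7 209. ]
fixed [ 47.7 145.7  97. ] [-57.1 148.4  97. ]
end- scene [-42.9  11.3 209. ] [ 43.2  10.6 209. ] end+ [ 42.9 133.3 209. ]
rail ends scene z.253 [ -7.7  22.  253. ] [  2.6 126.5 253. ]
fixed scene [-21.4 132.4  97. ] [ 57.5 145.8  97. ]
moving [-45.5  -8.5  97. ] [44.5  3.  97. ]
(52, 144, 98) [544.11749496 626.67320348] [256.11438482 322.60269898]
(-52, 144, 98) [449.80129683 537.65378232] [299.51153361 501.12322479]
```

Caddy is upright above the bed: end boards at about y 8 and 137 mm of the cramp, the gap about 4 to 145 mm. Lowering with a +2 mm shift.

Call:
apply_moves([
  [2,1,10,0],
  [0,0,15,0],
  [0,0,15,0],
  [0,0,10,0],
  [0,0,0,0],
  [0,0,0,0],
])

```text
time: 19.92
position: [0.5702, -0.0204, 0.1748]
tool_rot: [3.141, -0.0, 1.796]
ft_force: [0.5, 0.6, -4.1]
width: 0.169
```

```bash
python3 - <<'E'
from h import *
go(C(0,75,110),np.pi/2+TH-.01)
s=read_camera("scene"); crop(s,200,80,400,260,4,"pics/d2.png")
t=read_camera("top"); crop(t,260,100,420,230,5,"pics/d2t.png")
E
```

```text
shift mm [-0.2 -1.1 64.8] twist -0.0 t 19.925 pos [ 0.5702 -0.0204  0.1748] rot [ 3.141 -0.     1.796] F [ 0.5  0.6 -4.1] w 0.169 j7 -0.06
```

View pics/d2.png

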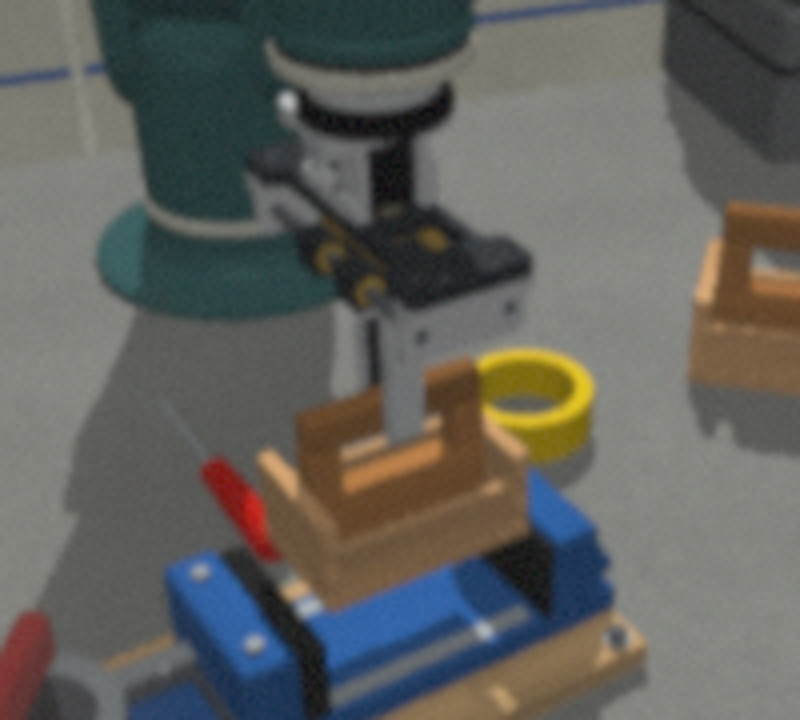

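View pics/d2t.png

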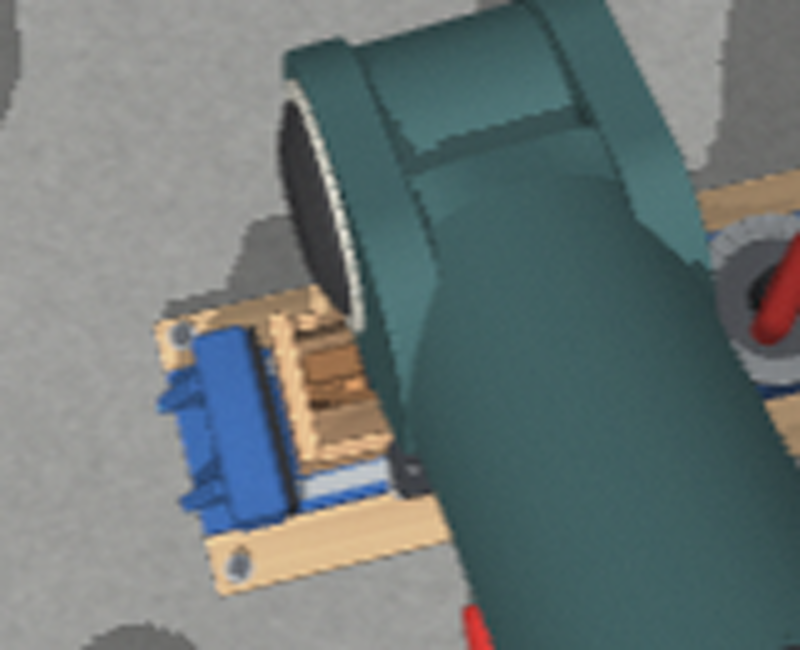

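```bash
python3 - <<'E'
from h import *
T=lambda u,v,z:Ci(ray("top",260+(u-2)/5,100+(v-2)/5,z)).round(1)
S=lambda u,v,z:Ci(ray("scene",200+(u-1.5)/4,80+(v-1.5)/4,z)).round(1)
print(T(272,318,.1605),T(306,468,.1605),"fixed",T(263,345,.097),T(294,495,.097))
print("end-",S(259,455,.1605),S(330,530,.1605),"end+",S(527,455,.1605),"moving",S(235,550,.097),S(322,635,.097))
E
```

```text
[ 38.8 138.  160.5] [-43.5 139.3 160.5] fixed [ 38.8 143.2  97. ] [-47.8 146.1  97. ]
end- [-39.5  12.7 160.5] [ 40.8  14.8 160.5] end+ [ 42.3 137.6 160.5] moving [-44.5  -7.1  97. ] [46.6  1.9 97. ]
```

Call:
apply_moves([
  [0,0,15,0],
  [0,0,20,0],
  [0,0,15,0],
  [0,0,8,0],
  [0,0,4,0],
  [0,0,0,0],
  [0,0,0,0],
])

```text
time: 20.9
position: [0.5702, -0.0205, 0.1129]
tool_rot: [3.141, 0.0, 1.796]
ft_force: [0.4, 0.1, -3.8]
width: 0.166
```

Call:
apply_moves([
  [0,0,1,0],
  [0,0,1,0],
  [0,0,0,0],
])

```text
time: 21.28
position: [0.5699, -0.0205, 0.1104]
tool_rot: [-3.142, -0.0, 1.796]
ft_force: [0.3, -1.1, -4.4]
width: 0.169
```

Call:
apply_moves([
  [0,0,1,0],
  [0,0,1,0],
  [0,0,0,0],
])

```text
time: 21.65
position: [0.5703, -0.0205, 0.11]
tool_rot: [3.141, 0.001, 1.796]
ft_force: [-11.4, -0.4, 23.9]
width: 0.168
```

```bash
python3 - <<'E'
from h import *
go(C(0,75,110),np.pi/2+TH-.01)
s=read_camera("scene"); crop(s,200,80,400,260,4,"pics/d3.png")
E
```

```text
shift mm [-0.1 -1.1  0. ] twist -0.0 t 21.65 pos [ 0.5703 -0.0205  0.11  ] rot [3.141e+00 1.000e-03 1.796e+00] F [-11.4  -0.4  23.9] w 0.168 j7 -0.11
```

View pics/d3.png

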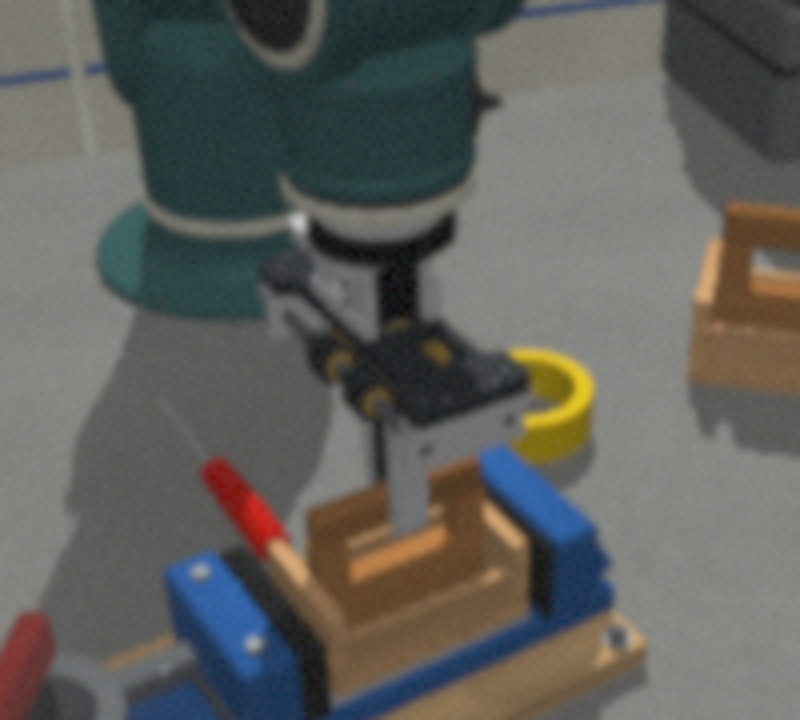

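The caddy stands on the bed between the jaws and the contact force rose to 24 N. I ease off, release and lift away.

Call:
apply_moves([
  [0,0,-1,0],
  [0,0,0,0],
])

```text
time: 21.95
position: [0.5702, -0.0204, 0.1101]
tool_rot: [3.141, 0.0, 1.796]
ft_force: [-3.5, -0.7, 9.4]
width: 0.169
```

Call:
apply_moves([
  [0,0,0,0],
  [0,0,0,0],
  [0,0,0,0],
  [0,0,0,0],
  [0,0,-20,0],
  [0,0,-30,0],
  [0,0,-30,0],
  [0,0,-15,0],
  [0,0,0,0],
], grip=0.55)

```text
time: 23.08
position: [0.5703, -0.0206, 0.2054]
tool_rot: [3.14, 0.001, 1.796]
ft_force: [-0.0, -0.4, -0.2]
width: 0.452
```

```bash
python3 - <<'E'
from h import *
go(C(-95,-238,205),TH)
s=read_camera("scene"); crop(s,130,130,370,310,3.3,"pics/d4.png")
E
```

```text
shift mm [-314.   -92.8    0.5] twist 1.56 t 23.075 pos [ 0.5703 -0.0206  0.2054] rot [3.140e+00 1.000e-03 1.796e+00] F [-0.  -0.4 -0.2] w 0.452 j7 -0.03
```

View pics/d4.png

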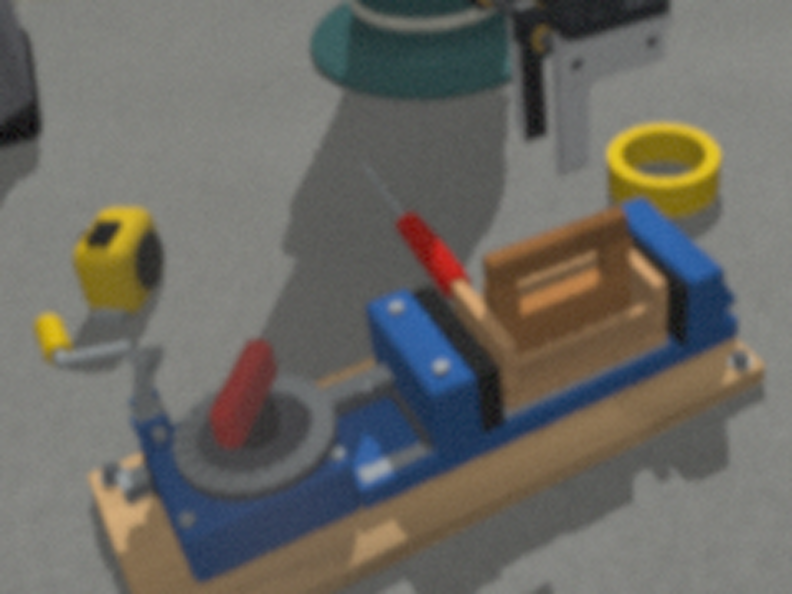

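Call:
apply_moves([
  [0,0,0,0.156],
  [0,0,0,0.156],
  [0,0,0,0.156],
  [0,0,0,0.156],
  [0,0,0,0.156],
  [0,0,0,0.156],
  [0,0,0,0.156],
  [0,0,0,0.156],
  [0,0,0,0.156],
  [0,0,0,0.156],
])

```text
time: 24.38
position: [0.5693, -0.0206, 0.2031]
tool_rot: [-3.141, 0.002, 0.231]
ft_force: [0.7, 0.2, -0.2]
width: 0.453
```

Call:
apply_moves([
  [-8,24,0,0],
  [-11,36,0,0],
  [-11,36,0,0],
  [-11,36,0,0],
  [-11,36,0,0],
  [-11,36,0,0],
  [-11,36,0,0],
  [-11,36,0,0],
  [-9,38,0,0],
  [0,0,0,0],
  [0,0,0,0],
])

```text
time: 25.75
position: [0.5517, -0.3468, 0.2033]
tool_rot: [-3.14, 0.001, 0.236]
ft_force: [0.3, 0.8, 0.2]
width: 0.451
```

```bash
python3 - <<'E'
from h import *
go(C(-95,-236,110),TH)
s=read_camera("scene"); crop(s,100,100,300,300,3,"pics/e1.png")
a=cv2.inRange(cv2.cvtColor(s[190:330,100:180],cv2.COLOR_RGB2HSV),(22,150,100),(35,255,255)); print(cv2.connectedComponentsWithStats(a)[2:])
print(proj("scene",C(-95,-238,127)))
E
```

```text
shift mm [-1.9 -1.7 93.3] twist 0.001 t 25.75 pos [ 0.5517 -0.3468  0.2033] rot [-3.14e+00  1.00e-03  2.36e-01] F [0.3 0.8 0.2] w 0.451 j7 -0.93
(array([[    0,     0,    80,   140, 10685],
       [   53,     3,    22,    31,   435],
       [   41,    36,    10,    12,    80]], dtype=int32), array([[38.46251755, 71.79101544],
       [63.94942529, 18.50344828],
       [45.125     , 40.8       ]]))
[145.61678478 231.97924386]
```

View pics/e1.png

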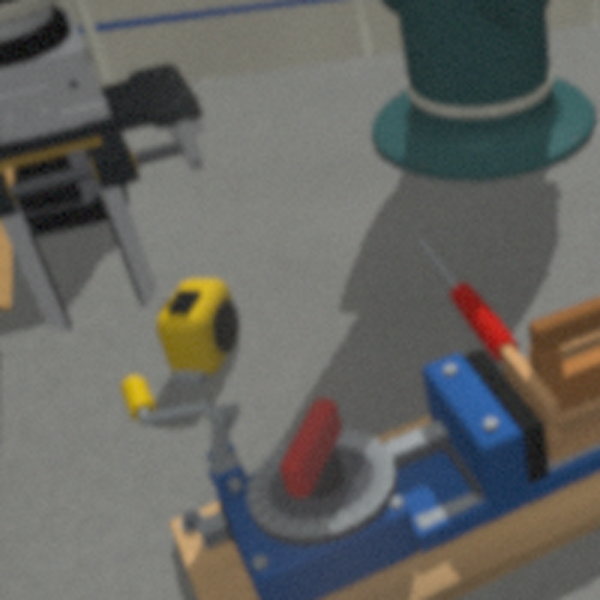

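The thrown handle is at scene (145,231), as predicted. I straddle it and swing it back.

Call:
apply_moves([
  [-2,-2,20,0],
  [0,0,30,0],
  [0,0,30,0],
  [0,0,13,0],
  [0,0,0,0],
])

```text
time: 26.42
position: [0.5495, -0.3456, 0.1111]
tool_rot: [-3.141, 0.001, 0.237]
ft_force: [-0.5, -0.4, 0.8]
width: 0.45
```

Call:
apply_moves([
  [0,-8,0,0],
  [0,-8,0,0],
  [0,-8,0,0],
  [0,-8,0,0],
  [0,-8,0,0],
  [0,-8,0,0],
  [0,-8,0,0],
  [0,-8,0,0],
  [0,0,0,0],
  [0,0,0,0],
])

```text
time: 27.68
position: [0.5345, -0.2843, 0.1114]
tool_rot: [3.142, 0.0, 0.236]
ft_force: [-0.2, -0.7, 0.3]
width: 0.45
```

```bash
python3 - <<'E'
from h import *
go(C(-95,-236,110),TH)
s=read_camera("scene"); crop(s,100,130,300,300,4,"pics/e2.png")
E
```

```text
shift mm [ 0.2 62.9  1.5] twist 0.0 t 27.675 pos [ 0.5345 -0.2843  0.1114] rot [3.142 0.    0.236] F [-0.2 -0.7  0.3] w 0.45 j7 -1.03
```

View pics/e2.png

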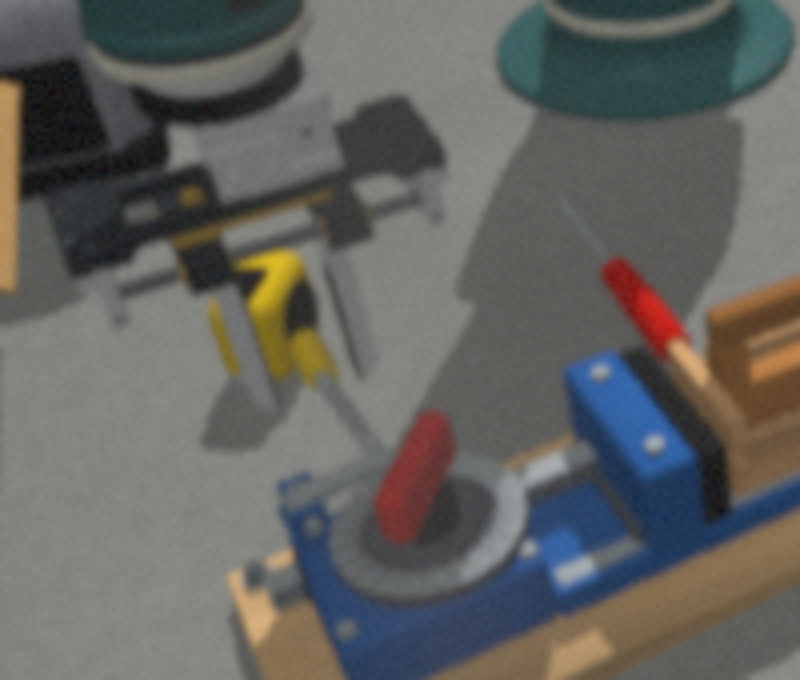

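The pawl is down on the wheel, its handle at crop (315,365) free between the fingers. Up and back to the knob.

Call:
apply_moves([
  [0,0,-30,0],
  [0,0,-40,0],
  [0,0,-25,0],
  [0,0,0,-0.16],
  [0,0,0,-0.16],
  [0,0,0,-0.16],
  [0,0,0,-0.16],
  [0,0,0,-0.16],
  [0,0,0,-0.16],
  [0,0,0,-0.16],
  [0,0,0,-0.16],
  [0,0,0,-0.16],
  [0,0,0,-0.16],
  [0,0,0,-0.16],
  [0,0,0,-0.16],
  [0,0,0,-0.16],
  [0,0,0,-0.16],
  [0,0,0,-0.16],
  [0,0,0,-0.05],
])

```text
time: 30.1
position: [0.5344, -0.2845, 0.2063]
tool_rot: [3.141, -0.0, 2.689]
ft_force: [0.6, -0.1, 0.4]
width: 0.454
```

```bash
python3 - <<'E'
from h import *
go([.6238,-.24,.102],2.686)
E
```

```text
shift mm [-60.9  79.2 104.3] twist 0.003 t 30.1 pos [ 0.5344 -0.2845  0.2063] rot [ 3.141 -0.     2.689] F [ 0.6 -0.1  0.4] w 0.454 j7 1.26
```

Call:
apply_moves([
  [-20,26,0,0],
  [-21,27,0,0],
  [-20,26,0,0],
  [0,0,10,0],
  [0,0,15,0],
  [0,0,0,0],
])

```text
time: 30.85
position: [0.6227, -0.2409, 0.1798]
tool_rot: [-3.141, -0.002, 2.685]
ft_force: [-0.6, 0.5, 0.1]
width: 0.449
```

```bash
python3 - <<'E'
from h import *
go([.6238,-.24,.102],2.686)
s=read_camera("scene"); crop(s,100,130,300,300,4,"pics/f1.png")
E
```

```text
shift mm [-0.8  1.3 77.8] twist -0.001 t 30.85 pos [ 0.6227 -0.2409  0.1798] rot [-3.141e+00 -2.000e-03  2.685e+00] F [-0.6  0.5  0.1] w 0.449 j7 1.12
```

View pics/f1.png

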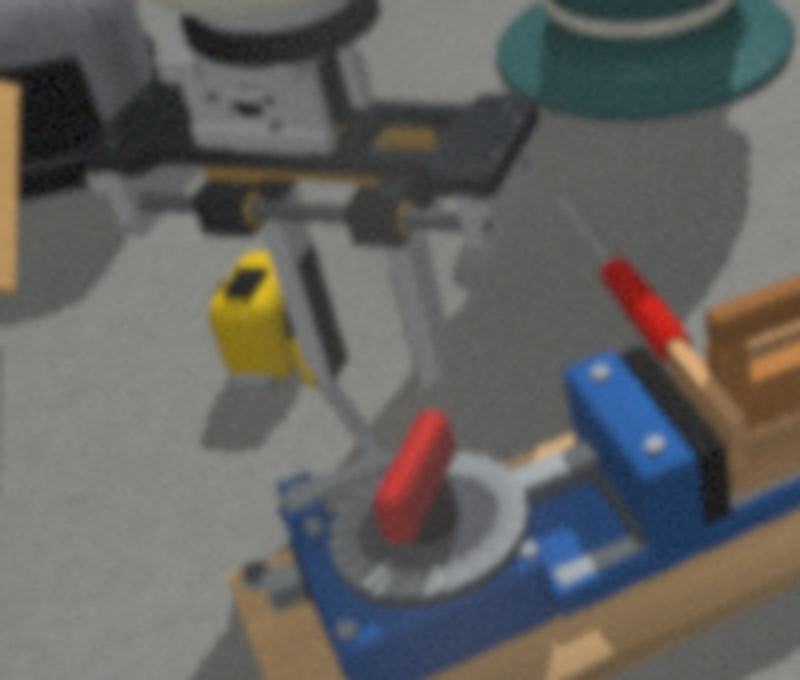

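Call:
apply_moves([
  [-1,1,25,0],
  [0,0,25,0],
  [0,0,20,0],
  [0,0,8,0],
  [0,0,0,0],
])

```text
time: 31.52
position: [0.6254, -0.2396, 0.1035]
tool_rot: [3.141, -0.0, 2.686]
ft_force: [0.8, -0.3, -0.7]
width: 0.451
```

Call:
apply_moves([
  [0,0,0,0],
  [0,0,0,0],
  [0,0,0,0],
  [0,0,0,0],
  [0,0,0,0],
], grip=1, newtons=20)

```text
time: 32.15
position: [0.6255, -0.2399, 0.1039]
tool_rot: [-3.141, 0.0, 2.685]
ft_force: [-3.0, -2.3, 5.9]
width: 0.186
```

Call:
apply_moves([
  [0,0,0,0.1],
  [0,0,0,0.13],
  [0,0,0,0.13],
  [0,0,0,0.13],
  [0,0,0,0.13],
  [0,0,0,0.13],
  [0,0,0,0.13],
  [0,0,0,0.12],
  [0,0,0,0],
])

```text
time: 33.28
position: [0.6242, -0.2408, 0.1038]
tool_rot: [-3.139, 0.001, 1.683]
ft_force: [-12.3, -4.8, 11.1]
width: 0.188
```

```bash
python3 - <<'E'
from h import *
go([.6238,-.24,.102],2.686); print(get_obs()['torque'].round(2))
s=read_camera("scene"); crop(s,120,130,370,310,3.2,"pics/f2.png")
t=read_camera("top"); crop(t,285,120,455,225,4.5,"pics/f2t.png")
E
```

```text
shift mm [ 0.9 -0.3  1.8] twist -1.003 t 33.275 pos [ 0.6242 -0.2408  0.1038] rot [-3.139e+00  1.000e-03  1.683e+00] F [-12.3  -4.8  11.1] w 0.188 j7 0.18
[-1.1   2.63  0.  ]
```

View pics/f2.png

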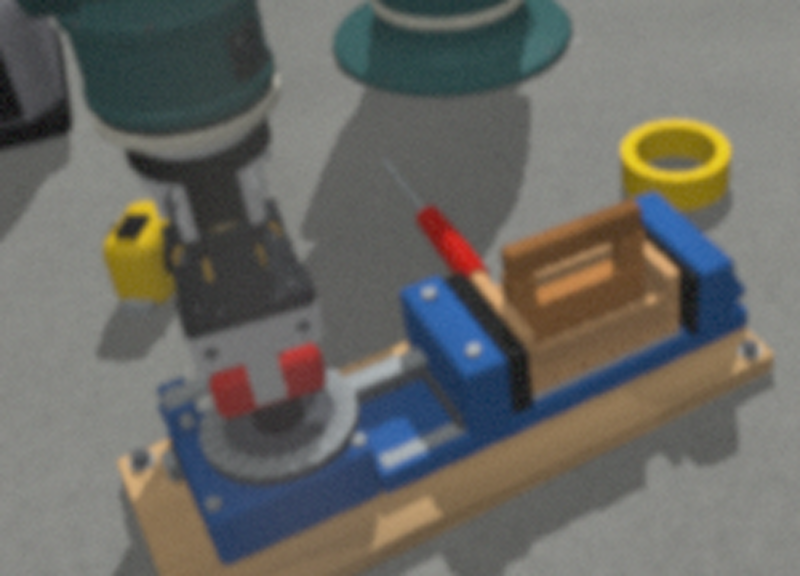

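View pics/f2t.png

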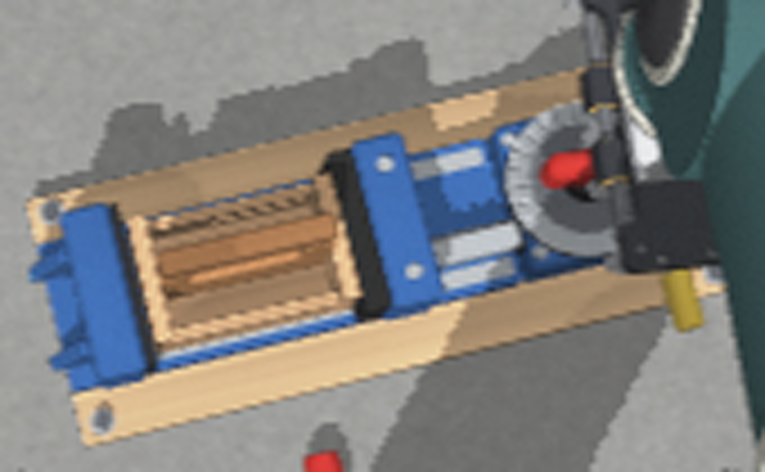

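Call:
apply_moves([
  [0,-1.5,-1,0.1],
  [0,0,0,0.13],
  [0,0,0,0.13],
  [0,0,0,0.13],
  [0,0,0,0.13],
  [0,0,0,0.13],
  [0,0,0,0.13],
  [0,0,0,0.12],
  [0,0,0,0],
  [0,0,0,0],
])

```text
time: 34.62
position: [0.6226, -0.2403, 0.1039]
tool_rot: [-3.14, 0.002, 0.685]
ft_force: [-7.5, -2.3, 1.0]
width: 0.193
```

```bash
python3 - <<'E'
from h import *
go([.6238,-.24,.102],2.686); print(get_obs()['torque'].round(2))
s=read_camera("scene"); crop(s,120,130,370,310,3.2,"pics/f3.png")
t=read_camera("top"); crop(t,285,120,455,225,4.5,"pics/f3t.png")
E
```

```text
shift mm [1.1 0.6 1.9] twist -2.001 t 34.625 pos [ 0.6226 -0.2403  0.1039] rot [-3.14e+00  2.00e-03  6.85e-01] F [-7.5 -2.3  1. ] w 0.193 j7 -0.7
[-0.72  1.61  0.08]
```

View pics/f3.png

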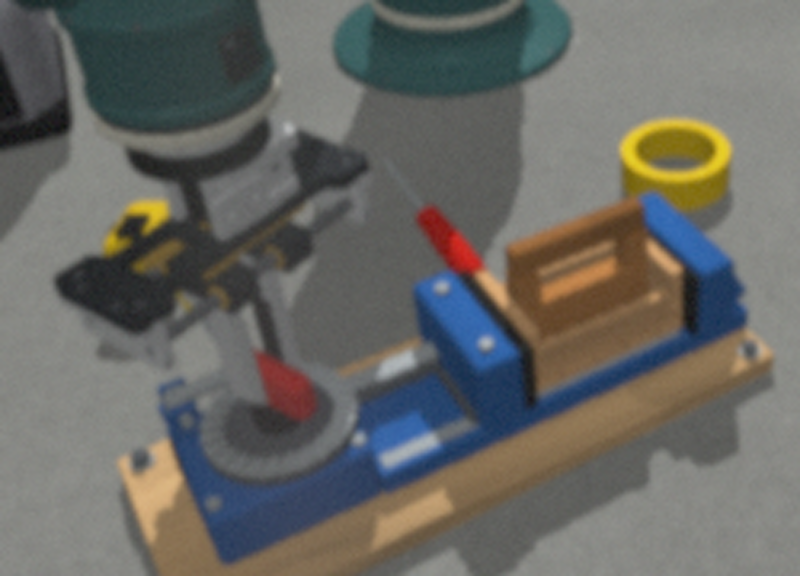

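View pics/f3t.png

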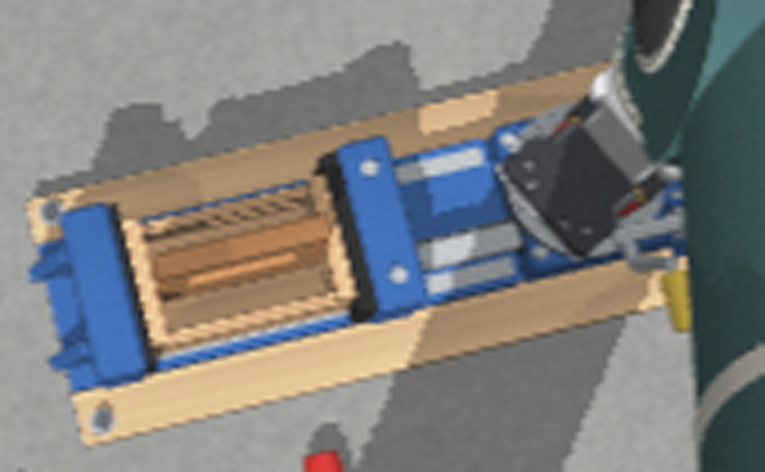

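```bash
python3 - <<'E'
from h import *
for n in ("t_cramp","p7","f2t","f3t"):
    im=cv2.cvtColor(cv2.imread(f"pics/{n}.png"),cv2.COLOR_BGR2HSV)
    im0=cv2.imread(f"pics/{n}.png")
    m=(im0.max(2)<75).astype(np.uint8)
    out=[]
    for xc in (-30,-15,0,15,30):
        # sample along cramp y at z .096
        ys=np.arange(-45,40,.25); v=[]
        for y in ys:
            p=(proj("top",C(xc,y,95))-[285,120])*4.5+1.75; v.append(m[int(round(p[1])),int(round(p[0]))])
        v=np.array(v,np.uint8); k,l,s,_=cv2.connectedComponentsWithStats(v.reshape(1,-1))
        i=1+np.argmax(s[1:,4]); out.append((ys[s[i,0]],ys[s[i,0]]+s[i,2]*.25))
    print(n,np.round(out,1).tolist(), "thick",np.mean([b-a for a,b in out]))
c=cv2.imread("pics/f3t.png")[120:340,90:450]; cv2.imwrite("pics/f3z.png",cv2.resize(c,None,fx=2.2,fy=2.2))
E
```

```text
t_cramp [[9.2, 32.2], [9.2, 32.2], [9.8, 32.5], [9.2, 32.5], [9.2, 32.5]] thick 23.05Traceback (most recent call last):
  File "<stdin>", line 11, in <module>
  File "h.py", line 9, in proj
    K,R,t=cam(n); q=K@(R@np.array(P,float)+t); return q[:2]/q[2]
          ~~~^^^
  File "h.py", line 4, in cam
    c=camera_info(n); K=np.array([[c['fx'],0,c['cx']],[0,c['fy'],c['cy']],[0,0,1]]); R=cv2.Rodrigues(np.array(c['rvec']))[0]
ValueError: time passes only in moves, steps and waits
```

```bash
sed -i 's/^def cam(n):/import functools\n@functools.lru_cache\ndef cam(n):/' h.py; cat > th.py <<'E'
from h import *
import sys
for n in sys.argv[1:]:
    im0=cv2.imread(f"pics/{n}.png"); m=(im0.max(2)<75); out=[]
    for xc in (-30,-15,0,15,30):
        ys=np.arange(-45,40,.25); v=[]
        for y in ys:
            p=(proj("top",C(xc,y,95))-[285,120])*4.5+1.75; v.append(m[int(round(p[1])),int(round(p[0]))])
        k,l,s,_=cv2.connectedComponentsWithStats(np.array(v,np.uint8).reshape(1,-1))
        i=1+np.argmax(s[1:,4]); out.append((ys[s[i,0]],ys[s[i,0]]+s[i,2]*.25))
    print(n,np.round(out,1).tolist(),"thick",np.mean([b-a for a,b in out]).round(1))
E
python3 th.py t_cramp p7 f2t f3t
python3 -c "
import cv2
c=cv2.imread('pics/f3t.png')[120:340,90:450]; cv2.imwrite('pics/f3z.png',cv2.resize(c,None,fx=2.2,fy=2.2))"
```

```text
t_cramp [[9.2, 32.2], [9.2, 32.2], [9.8, 32.5], [9.2, 32.5], [9.2, 32.5]] thick 23.0
p7 [[-15.8, 8.5], [-15.0, 8.5], [-15.2, 8.5], [-15.5, 8.5], [-14.8, 8.5]] thick 23.8
f2t [[-5.0, 8.5], [-5.5, 9.2], [-5.5, 9.2], [-5.0, 9.2], [-5.0, 10.0]] thick 14.4
f3t [[4.0, 11.8], [4.8, 12.5], [4.0, 12.5], [4.0, 13.0], [3.5, 13.8]] thick 8.6
```

View pics/f3z.png

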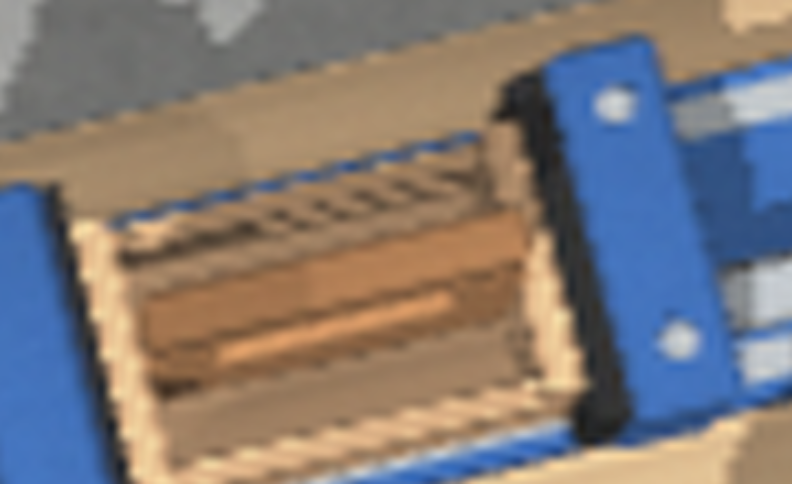

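The caddy is pressed against the fixed jaw and the facing is visibly squeezed: about 7 mm by the knob angle, 7–9 mm by image. I release the knob and rise so the pawl takes the load.

Call:
apply_moves([
  [0,0,0,0],
  [0,0,0,0],
  [0,0,0,0],
  [0,0,0,0],
  [0,0,-20,0],
  [0,0,-30,0],
  [0,0,-40,0],
  [-30,0,-30,0],
  [-40,0,-20,0],
  [-40,0,0,0],
  [-40,0,0,0],
  [0,0,0,0],
  [0,0,0,0],
], grip=0.55)

```text
time: 36.35
position: [0.5085, -0.3342, 0.2455]
tool_rot: [3.141, -0.001, 0.686]
ft_force: [-0.3, 0.9, 0.0]
width: 0.45
```

```bash
python3 - <<'E'
from h import *
go([.6238,-.24,.102],2.686)
s=read_camera("scene"); crop(s,120,130,370,310,3.2,"pics/g1.png")
t=read_camera("top"); crop(t,285,120,455,225,4.5,"pics/g1t.png")
E
python3 th.py f3t g1t
```

```text
shift mm [1.487e+02 1.000e-01 1.436e+02] twist -2.0 t 36.35 pos [ 0.5085 -0.3342  0.2455] rot [ 3.141e+00 -1.000e-03  6.860e-01] F [-0.3  0.9  0. ] w 0.45 j7 -0.43
f3t [[4.0, 11.8], [4.8, 12.5], [4.0, 12.5], [4.0, 13.0], [3.5, 13.8]] thick 8.6
g1t [[3.5, 11.8], [2.8, 13.0], [3.5, 12.5], [3.5, 13.0], [2.8, 14.2]] thick 9.7
```

View pics/g1.png

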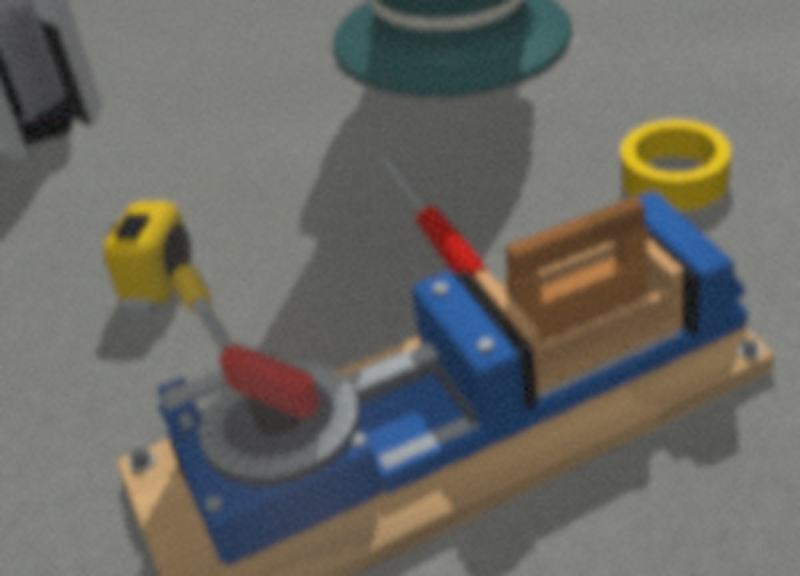

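View pics/g1t.png

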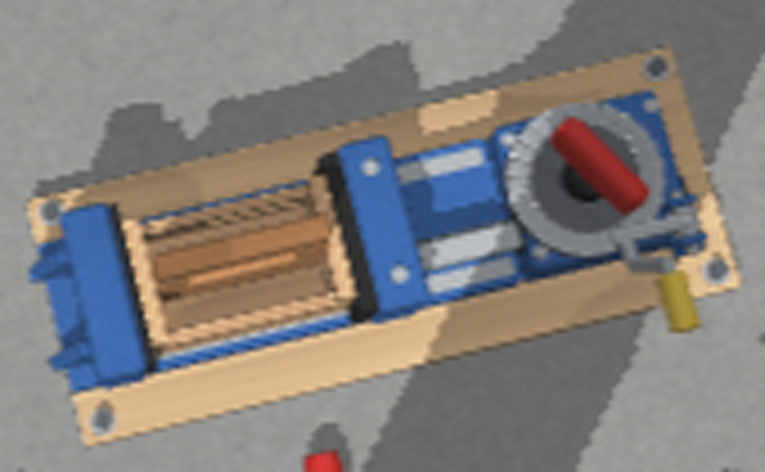

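```bash
python3 - <<'E'
from h import *
a=ray("top",285+(566-1.75)/4.5,120+(127-1.75)/4.5,.129);b=ray("top",285+(636-1.75)/4.5,120+(199-1.75)/4.5,.129)
d=(a-b)[:2]; k=np.pi-(np.arctan2(d[1],d[0])-.2255); print("knob est",k,"facing est mm",10*k-20)
print(sign_off())
E
```

```text
knob est 2.627017761054537 facing est mm 6.270177610545371
the job is handed in; nothing more can be done
None
```

I cramped the small oak caddy as asked and handed the job in at about 36 s of the 72 s allowed. `sign_off` gave no verdict, so the result rests on my own checks.

**What I did:**
- I threw the pawl over, wound the knob back 2.5 rad (gap about 141–143 mm), and set the caddy on the bed at about 24 N of contact force.
- I then dropped the pawl back, wound the knob forward 2.0 rad, and let go so the pawl held the load.

**Last checks in both pictures:**
- **Pawl:** it is down on the wheel. After I let go, the jaw slipped back about 1 mm.
- **Caddy:** it stands upright and square, against the fixed jaw.
- **Bystanders and robot:** the tape roll, screwdriver and tape measure had not moved in the final scene picture. I did not check the mug and glue bottle again after lifting the caddy; the gripper stayed clear of both on the way. The arm touches nothing.

**Where the checks disagreed:** the knob angle puts the facing squeeze at about 6 mm. The visible facing thickness in the top picture suggested up to 8 mm, but that reading is biased by about a pixel. Both are above your 5 mm target and inside the allowed 2.5–10 mm.

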